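# Put a washed tin up to drain on the tip-up drying post

## Robot

A 6-joint arm with a two-finger parallel gripper is mounted at the origin on the work surface. World frame = base frame: x ahead of the robot, y to its left, z up, the work surface at z = 0. Lengths are in m, angles in rad, forces in N, time in s.
With the tool pointing down it reaches from about 0.3 to 1 m from the base axis. Payload 5.1 kg.
Tool frame: the origin (TCP) lies at the very end of the fingers, on their centre line; the grasp point (between the pads) lies 19 mm behind it; z points along the fingers, y is the direction in which the jaws open and shut (so a half turn about z gives the same grasp; the last joint's range is limited). The gripper opens to 95 mm and grips with 3 to 60 N. Pads are 20 mm wide; open, the fingers measure 119 mm over their backs; the gripper's body (75 mm by 180 mm) begins 59 mm behind the grasp point.
Start: joints at [1.207, 0.124, 1.65, -0, 1.367, -0.083], TCP at [0.18, 0.625, 0.215] pointing down, gripper open.
Joint ranges: [-2.61, 2.61], [-1.02, 2.33], [0.03, 2.71], [-1.35, 4.49], [0.32, 2.68], [-2.91, 2.91]. Speed limits (rad/s): [2.57, 2.57, 3.14, 3.14, 3.14, 3.14].

## Interface

Orientations are given as a rotation vector (axis times angle).
In Python, from station import ctrl gives the robot as it stands. The module is installed in compiled form; this text tells all that it offers.
- The arm moves only by the shell command python3 -m inch 'ROWS' [FORCE]. ROWS is JSON, a list of rows, each a list of 5 numbers: the opening, from 0 (shut) to 1 (fully open), then the shift along the tool's x, y, z in units of 30 mm (1.0 is 30 mm), then the turn about the tool's z in units of 5 degrees (1.0 is 5 degrees). A call has 1 to 5 rows; each row shifts and turns the commanded pose from where the row before left it, along the tool's axes as they then stand; what a row does not reach is not made up. A row lasts 1/12 s, in which the tool goes at most 41.7 mm and 7.16 degrees, less where a joint would pass 70% of its speed; a pose out of reach is approached as far as the arm can. A call is refused whole if a number of a shift passes 1 or a number of a turn 1, either way. A call with a gripper value outside its range is refused whole. The fingers move at their own pace and stop on an object; FORCE is the grip in N (left out, the last holds). Time passes only in rows, so rows that do not move let the fingers close. It gives the time, the measured TCP pose, the force and the opening at its end, in the units of the state.
- ctrl.state(): the state, without advancing time (a new reading comes with each control period).
- ctrl.read_camera(name): name is "side" or "top" or "wrist"; returns a dict with "img" (384x512x3 uint8, blue, green, red), "fx", "fy", "cx", "cy" (pixels), "k1" (the pictures are not rectified: a ray, as slopes to the right and down, at radius r is drawn at 1 + k1 r^2 times it, then the intrinsics apply), "rvec" (rotation vector, rad) and "tvec" (3), from world to camera coordinates, as OpenCV has them; the wrist camera has in their place "hand_eye" (4x4, takes a point from camera to tool coordinates, whose origin is the TCP and whose axes are the flange's). Camera axes: x right, y down, z forward; pixel columns grow to the right and rows downward; lengths in m; the calibration is good to about 2 mm. A picture is of the moment at which its call begins: read the wrist's pose just before it. There is no depth.
- ctrl.finish_job(): hands the job in, once; it reports no verdict.
The state is a dict: "t": time; "joints": joint angles; "qvel": joint speeds; "tau": joint torques, N m; "tool_pos": TCP position; "ee_rot": TCP orientation; "ft_force": force on the tool from outside, world axes, zero at the start; "torque": the same for the moment, N m; "width": finger opening in m.
Only numpy, scipy, OpenCV 4.12 (cv2) and the standard library are available. Lean on these libraries where they do the work, as an engineer would, in place of code of your own. Each camera call takes 0.05 s, during which the arm holds its last target.

## Task

Put the washed square tin up to drain. Fold the drying post down flat, slide the lying tin mouth first over the post until its rim is home against the grey plate, then swing the post fully upright again so that the tin is left standing upside down on it, fully seated. Leave everything else on the table where it is.

Things in the scene. Friction and masses are not known exactly. Their poses are not given: they have to be found in the camera images.
- stand: Fixed wooden foot of the tip-up drying stand, 130 x 160 x 10 mm, with two 66 mm high cheeks that carry a level hinge pin. Origin on the table straight under the pin, x = the level direction in which the post points when folded flat, y along the pin, z up. The pin lies 46 mm above the table. The foot spans x from -102 to +28 mm, cheeks at y = +-65 to +-79 mm.
- post (a joint): Hinge of the drying post, rad: 0 = folded flat, level, just above the table (a stop); 1.571 = upright (a stop). Starts part-way up (0.5 to 1.0). A stiff friction hinge: stays where it is left and needs about 0.45 N m to move, up to about 0.9 N m to raise with the tin on it. The post is a wooden peg of 26 mm diameter with a cone at its root, standing on a grey plate; a tail lever is fixed to the same hinge and turns with it.
- post_seat (a point): Centre of the outer face of the grey plate (110 mm along the pin, 89 mm the other way, 6 mm thick) on which the tin's rim seats, 36 mm from the hinge pin along the post. Site x = along the post from the pin towards its tip, y along the pin. At the root a centring cone of 76 mm diameter at the plate narrows to 26 mm at 36 mm above it.
- post_tip (a point): Centre of the free end of the post, 146 mm from the hinge pin, 110 mm from the plate; post diameter 26 mm there.
- lever_bar (a point): Centre of the rubber crossbar (18 mm thick, 68 mm long along the pin) at the end of the thin steel tail lever, 150 mm from the hinge pin. Seen from the side the lever stands 70 degrees from the post, on its upper side: with the post flat it points up and leans a little over the post; with the post upright it points backwards (stand -x) and 20 degrees above level. Pushing the bar backwards and then down raises the post.
- tin_center (a point): Centre of the bare metal square tin, 92 x 92 mm across, 130 mm long, 3 mm walls (86 mm clear inside), about 0.25 kg, closed at one end and open at the other; a slightly proud steel band runs round the mouth end. It lies on one side on the table beyond the post's end, mouth roughly towards the stand. x runs along the tin from mouth to closed end (upwards when it stands upside down), each end 65 mm from this centre. Too wide for most grippers; pushes easily and does not roll.
- tin_mouth (a point): Centre of the tin's open mouth, in the plane of its rim; same axes as tin_center.
- paint_bottle: Bystander: standing brown paint bottle, 54 mm wide, 150 mm tall, near the stand on the side away from the robot. Origin under its foot.
- spool: Bystander: standing wooden spool, 48 mm wide, 60 mm tall, beside the stand's foot on the side away from the robot. Origin under its foot.
- jar: Bystander: glass jar with black lid, 100 mm wide, 140 mm tall, far right. Origin under its foot.
- hammer: Bystander: hammer lying on the table, 280 mm long, on the left. Origin under its middle.
- stone: Bystander: flat stone 84 mm wide, 35 mm high, at the far edge. Origin under it.
- jar_lid: Bystander: black screw lid lying open side up, 100 mm wide, 22 mm high, near left. Origin under it.

How it is judged:
By the outcome, as a careful person would: the job done as asked, in the order asked, and still so for the second after the job is handed in, with the robot touching nothing.
It also fails if it takes over 72 s, if anything falls off the work surface, if the arm or the gripper's body presses on something with over 40 N, if the wrist force passes 120 N, or if a joint passes its speed limit or range.

## Working session

There is one attempt and no reset: what is moved stays moved. The work goes in short steps, Python scripts to look and compute and a shell command to move; the robot and the scene stay as the last step left them, time stands still between calls to the robot, and variables do not carry over. Pictures are saved under pics/ and viewed, and the job is handed in when it is done.

```bash
mkdir -p pics; ls
python3 - <<'E'
from station import ctrl
import cv2
s=ctrl.state();print(s)
for n in("side","top","wrist"):
    c=ctrl.read_camera(n);cv2.imwrite(f"pics/{n}0.png",c["img"]);print({k:v for k,v in c.items() if k!="img"})
E
```

```text
pics
{'t': 0.0, 'joints': array([ 1.20743233e+00,  1.24498078e-01,  1.65162474e+00, -1.05703474e-05,
        1.36747515e+00, -8.25777518e-02]), 'qvel': array([-0.00023069,  0.00333624, -0.00126357, -0.00031439, -0.00120196,
       -0.0001743 ]), 'tau': array([-1.44544076e-03, -4.17568338e+01, -3.59949768e+01,  7.74064427e-02,
        4.85892920e-02, -1.48059921e-04]), 'tool_pos': array([0.17991952, 0.62396194, 0.2134207 ]), 'ee_rot': array([-4.39546356e-01, -3.11025263e+00,  3.07513508e-03]), 'ft_force': array([-0.12962996,  0.75017891,  0.24350056]), 'torque': array([ 0.02246609, -0.02229745, -0.00036429]), 'width': 0.0947656818845662}
{'fx': 375.323861767733, 'fy': 375.323861767733, 'cx': 255.03169733375208, 'cy': 192.72228635482912, 'k1': -0.08495583041956456, 'rvec': array([ 0.18044046, -2.70512487,  1.46966683]), 'tvec': array([0.58478386, 0.1470714 , 1.13455147])}
{'fx': 364.5826248400983, 'fy': 364.5826248400983, 'cx': 259.3987854998791, 'cy': 189.30339492223018, 'k1': 0.01038936082280368, 'rvec': array([ 2.21238283, -1.98098038,  0.22850769]), 'tvec': array([-0.01858535,  0.6132052 ,  1.06637809])}
{'fx': 288.84843745741136, 'fy': 288.84843745741136, 'cx': 256.40447946751124, 'cy': 189.90888363612302, 'k1': 0.020903102599727424, 'hand_eye': array([[ 1.17734784e-04, -9.60875506e-01, -2.76980592e-01,
         7.82880830e-02],
       [ 9.99999764e-01,  3.00799355e-04, -6.18440356e-04,
        -4.82663156e-04],
       [ 6.77559774e-04, -2.76980453e-01,  9.60875314e-01,
        -1.70863680e-01],
       [ 0.00000000e+00,  0.00000000e+00,  0.00000000e+00,
         1.00000000e+00]])}
```

View pics/side0.png

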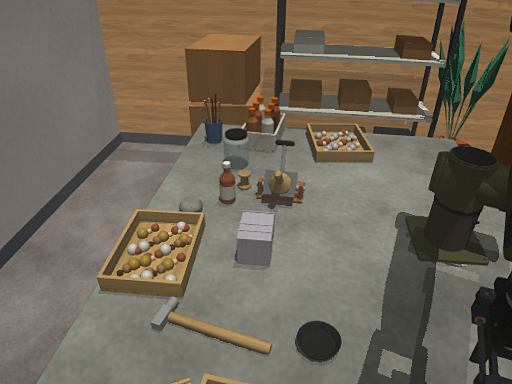

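View pics/top0.png

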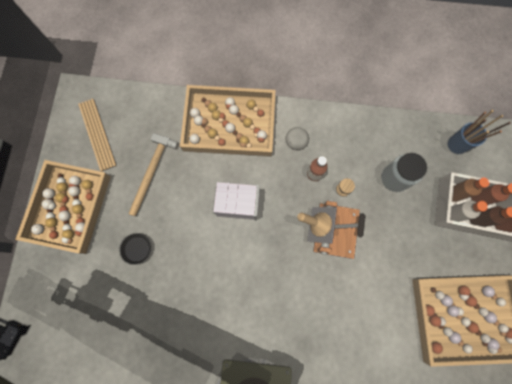

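View pics/wrist0.png

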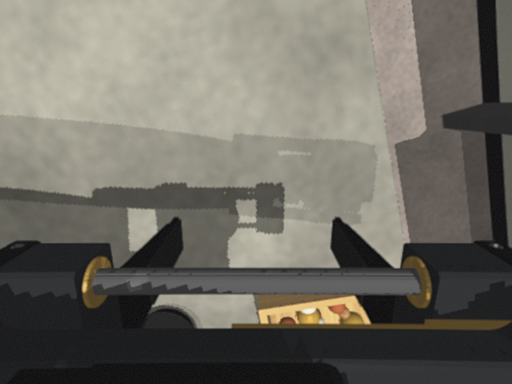

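```bash
cat > h.py <<'E'
import numpy as np, cv2
from station import ctrl
def rd(n,f=None):
    c=ctrl.read_camera(n)
    if f: cv2.imwrite("pics/"+f,c["img"])
    return c
def und(c,uv):
    d=np.array([(uv[0]-c["cx"])/c["fx"],(uv[1]-c["cy"])/c["fy"]]);s=d.copy()
    for _ in range(30): s=d/(1+c["k1"]*(s@s))
    return s
def ext(c,st=None):
    if "rvec" in c:
        R=cv2.Rodrigues(c["rvec"])[0];return -R.T@c["tvec"],R.T
    H=np.eye(4);H[:3,:3]=cv2.Rodrigues(st["ee_rot"])[0];H[:3,3]=st["tool_pos"]
    H=H@c["hand_eye"];return H[:3,3],H[:3,:3]
def ray(c,uv,st=None):
    o,R=ext(c,st);d=R@np.append(und(c,uv),1);return o,d/np.linalg.norm(d)
def onz(c,uv,z,st=None):
    o,d=ray(c,uv,st);return o+d*(z-o[2])/d[2]
def onplane(c,uv,p,n,st=None):
    o,d=ray(c,uv,st);return o+d*((p-o)@n)/(d@n)
def tri(r1,r2):
    A=sum(np.eye(3)-np.outer(d,d) for o,d in(r1,r2));b=sum((np.eye(3)-np.outer(d,d))@o for o,d in(r1,r2))
    p=np.linalg.solve(A,b);return p,[np.linalg.norm(np.cross(p-o,d)) for o,d in(r1,r2)]
def proj(c,P,st=None):
    o,R=ext(c,st);q=R.T@(np.asarray(P)-o);s=q[:2]/q[2];s=s*(1+c["k1"]*(s@s));return s[0]*c["fx"]+c["cx"],s[1]*c["fy"]+c["cy"]
def crop(c,x0,y0,x1,y1,k,f):
    cv2.imwrite("pics/"+f,cv2.resize(c["img"][y0:y1,x0:x1],None,fx=k,fy=k,interpolation=cv2.INTER_CUBIC))
E
python3 - <<'E'
import cv2
for n,(x0,y0,x1,y1) in dict(top=(205,170,375,270),side=(215,125,315,275)).items():
    i=cv2.imread(f"pics/{n}0.png");k=4.5 if n=="top" else 4
    cv2.imwrite(f"pics/{n}0c.png",cv2.resize(i[y0:y1,x0:x1],None,fx=k,fy=k,interpolation=cv2.INTER_CUBIC))
E
```

```text
(no output)
```

View pics/top0c.png

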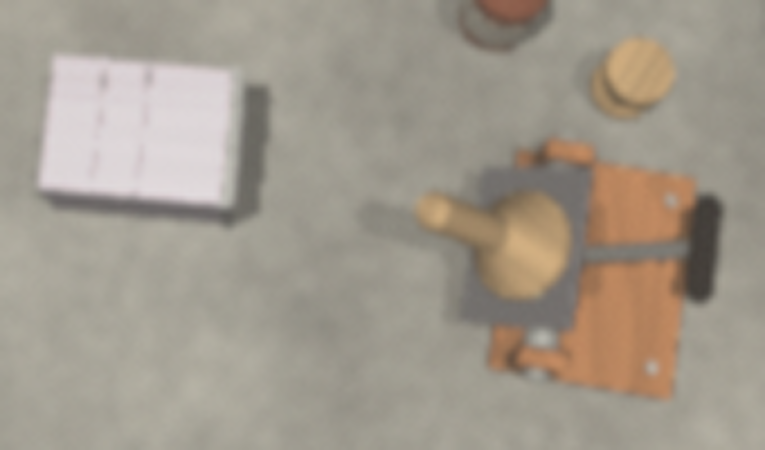

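View pics/side0c.png

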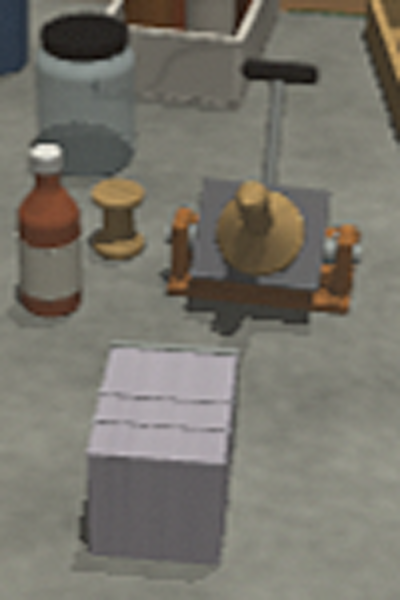

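Run:
```python
from h import *
t=rd("top");s=rd("side")
T=lambda u,v:(u/4.5+205-.4,v/4.5+170-.4)
S=lambda u,v:(u/4+215-.4,v/4+125-.4)
a=onz(t,T(695,178),.01);b=onz(t,T(672,397),.01)
f1=onz(t,T(490,368),.01)
print("foot",a,b,f1,np.linalg.norm(a-b),np.linalg.norm(b-f1))
y=(b-a)/np.linalg.norm(b-a)
# stand x direction = towards +y world ; 
x=np.array([-y[1],y[0],0]); 
if x[1]<0:x=-x
zz=np.cross(x,y);print("x",x,"ysign z",zz, np.degrees(np.arctan2(x[1],x[0])))
O=(a+b)/2+x*.102;print("pin origin",O)
bar=tri(ray(t,T(704,248)),ray(s,S(281,71)));print("bar",bar)
tip=tri(ray(t,T(433,212)),ray(s,S(253,192)));print("tip",tip)
for n,p in(("bar",bar[0]),("tip",tip[0])):
    d=p-O;print(n,d@x,d@y,p[2]-.046,np.hypot(d@x,p[2]-.046),np.degrees(np.arctan2(p[2]-.046,d@x)))
cs=np.array([onz(t,T(*q),.092) for q in((53,57),(240,70),(228,208),(40,190))]);print("tin",cs)
sc=np.array([onz(s,S(*q),.092) for q in((110,347),(240,350),(225,462),(90,455))]);print("tin side",sc)
for c in(cs,):
    ax=(c[0]+c[3]-c[1]-c[2])/2;print(c.mean(0),np.linalg.norm(ax),np.degrees(np.arctan2(*(-ax)[1::-1])),np.linalg.norm((c[0]+c[1]-c[2]-c[3])/2))
```

```text
foot [ 0.59503786 -0.27812989  0.01      ] [ 0.43803774 -0.26965851  0.01      ] [ 0.44394196 -0.141637    0.01      ] 0.1572285031712771 0.12815757961466837
x [ 0.0538794   0.99854745 -0.        ] ysign z [0. 0. 1.] 86.91144206315742
pin origin [ 0.5220335  -0.17204236  0.01      ]
bar (array([ 0.51832541, -0.24092286,  0.18105185]), [np.float64(0.000313992771795026), np.float64(0.0003139927717952675)])
tip (array([ 0.52766728, -0.07800834,  0.15260909]), [np.float64(0.001240853906820509), np.float64(0.0012408539068204073)])
bar -0.06898023819190593 -8.538817173487042e-06 0.13505184587200542 0.15164852236157128 117.05651700752821
tip 0.09420097221418156 -0.0005590975971472654 0.10660908638003568 0.1422649656974018 48.53582811272306
tin [[0.61369261 0.18181957 0.092     ]
 [0.6187358  0.05442041 0.092     ]
 [0.52384735 0.05193341 0.092     ]
 [0.52207147 0.17804116 0.092     ]]
tin side [[0.62094106 0.05825562 0.092     ]
 [0.52600503 0.04891867 0.092     ]
 [0.52484598 0.17633895 0.092     ]
 [0.61467806 0.18142799 0.092     ]]
[0.56958681 0.11655364 0.092     ] 0.1267993079066727 -88.45917557189296 0.09330739823478867
```

```bash
cat >> h.py <<'E'
XS=np.array([.0539,.9985,0]);YS=np.array([-.9985,.0539,0]);O0=np.array([.522,-.172,0])
def S2W(x,y,z): return O0+XS*x+YS*y+np.array([0,0,z])
def W2S(p): d=np.asarray(p)-O0;return np.array([d@XS,d@YS,d[2]])
def plan(tw,yaw=86.9):
    "units in tool axes after turning is done"
    st=ctrl.state();R=cv2.Rodrigues(st["ee_rot"])[0]
    cur=np.degrees(np.arctan2(R[1,0],R[0,0]));d=-(yaw-cur);d=(d+180)%360-180
    Y=np.radians(yaw);Rt=np.array([[np.cos(Y),np.sin(Y),0],[np.sin(Y),-np.cos(Y),0],[0,0,-1]])
    print("t",round(st["t"],2),"pos stand mm",np.round(W2S(st["tool_pos"])*1e3,1),"F",st["ft_force"].round(1),"w",round(st["width"],3),"tilt",np.round(R[2,:2],3))
    print("units now",np.round(R.T@(tw-st["tool_pos"])/.03,2),"after turn",np.round(Rt.T@(tw-st["tool_pos"])/.03,2),"turn",round(d/5,2))
E
python3 -m inch '[[0.5,0,-0.7,-0.4,1],[0.3,0,-0.7,-0.4,1],[0.2,0,-0.7,-0.4,1],[0.1,0,-0.7,-0.4,1],[0,0,-0.7,-0.4,1]]'
python3 -m inch '[[0,0,0,0,1],[0,0,0,0,1],[0,0,0,0,1],[0,0,0,0,1],[0,0,0,0,1]]'
python3 -c "
from h import *
plan(S2W(-.115,0,.26))"
```

```text
t: 0.67
tool_pos: [0.1341, 0.5298, 0.2749]
ee_rot: [1.11, 2.939, -0.001]
ft_force: [-1.0, 0.6, -0.8]
width: 0.0671
t: 1.08
tool_pos: [0.1342, 0.5308, 0.2746]
ee_rot: [1.719, 2.63, -0.0]
ft_force: [0.3, 0.6, -0.3]
width: 0.0337
t 1.08 pos stand mm [680.8 425.1 274.6] F [ 0.3  0.6 -0.3] w 0.034 tilt [-0.  0.]
units now [-30.07   0.71   0.49] after turn [-26.53  14.17   0.49] turn 5.35
```

```bash
python3 -m inch '[[0,0,0.3,0,1],[0,0,0.3,0,1],[0,0,0.3,0,1],[0,0,0.3,0,1],[0,0,0.3,0,1]]'
python3 -m inch '[[0,-0.9,0.8,0,0.35],[0,-0.9,0.8,0,0],[0,-0.9,0.8,0,0],[0,-0.9,0.8,0,0],[0,-0.9,0.8,0,0]]'
python3 -m inch '[[0,-0.9,0.6,0,0],[0,-0.9,0.6,0,0],[0,-0.9,0.6,0,0],[0,-0.9,0.6,0,0],[0,-0.9,0.6,0,0]]'
python3 -m inch '[[0,-0.9,0.4,0,0],[0,-0.9,0.4,0,0],[0,-0.9,0.4,0,0],[0,-0.9,0.4,0,0],[0,-0.9,0.4,0,0]]'
python3 -c "
from h import *
plan(S2W(-.115,0,.26))"
```

```text
t: 1.5
tool_pos: [0.178, 0.5417, 0.2745]
ee_rot: [2.247, 2.196, -0.0]
ft_force: [0.3, -0.3, -0.2]
width: 0.0026
t: 1.92
tool_pos: [0.2923, 0.4002, 0.2746]
ee_rot: [2.275, 2.166, 0.0]
ft_force: [0.2, 0.6, 0.8]
width: 0.0005
t: 2.33
tool_pos: [0.3753, 0.2608, 0.2747]
ee_rot: [2.275, 2.166, 0.001]
ft_force: [0.2, 0.1, -0.3]
width: 0.0004
t: 2.75
tool_pos: [0.4283, 0.1231, 0.2747]
ee_rot: [2.276, 2.166, 0.001]
ft_force: [-0.1, -0.2, 0.4]
width: 0.0007
t 2.75 pos stand mm [289.6 109.4 274.7] F [-0.1 -0.2  0.4] w 0.001 tilt [0. 0.]
units now [-13.5    3.59   0.49] after turn [-13.49   3.65   0.49] turn 0.05
```

```bash
python3 -m inch '[[0,-0.9,0.36,0,0],[0,-0.9,0.36,0,0],[0,-0.9,0.36,0,0],[0,-0.9,0.36,0,0],[0,-0.9,0.36,0,0]]'
python3 -m inch '[[0,-0.9,0.36,0,0],[0,-0.9,0.36,0,0],[0,-0.9,0.36,0,0],[0,-0.9,0.36,0,0],[0,-0.9,0.36,0,0]]'
python3 -m inch '[[0,-0.9,0,0,0],[0,-0.9,0,0,0],[0,-0.9,0,0,0],[0,-0.9,0,0,0],[0,-0.9,0,0,0]]'
python3 -m inch '[[0,0,0,0,0],[0,0,0,0,0]]'
python3 -c "
from h import *
rd('top','top1.png');c=rd('side','side1.png');crop(c,215,60,415,210,4,'side1c.png')
plan(S2W(-.115,0,.16))"
```

```text
t: 3.17
tool_pos: [0.4755, -0.0145, 0.2747]
ee_rot: [2.276, 2.165, 0.0]
ft_force: [1.0, 1.1, -0.2]
width: 0.0005
t: 3.58
tool_pos: [0.5228, -0.152, 0.2746]
ee_rot: [2.276, 2.165, 0.0]
ft_force: [-0.1, -0.1, -0.2]
width: 0.0004
t: 4.0
tool_pos: [0.5156, -0.2867, 0.2745]
ee_rot: [-2.276, -2.165, 0.0]
ft_force: [0.8, 0.4, 0.5]
width: 0.0003
t: 4.17
tool_pos: [0.5156, -0.2863, 0.2742]
ee_rot: [-2.277, -2.162, -0.0]
ft_force: [-0.1, 1.0, 0.5]
width: 0.0004
t 4.27 pos stand mm [-112.9   -0.   274.5] F [-0.3  0.  -0.1] w 0.0 tilt [ 0.001 -0.   ]
units now [-0.07  0.    3.82] after turn [-0.07 -0.    3.82] turn 0.05
```

View pics/side1c.png

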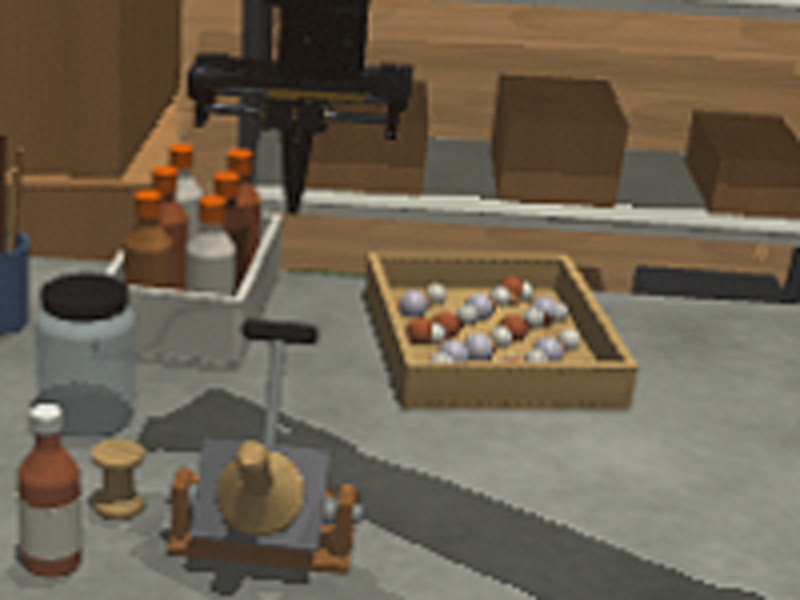

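View pics/top1.png

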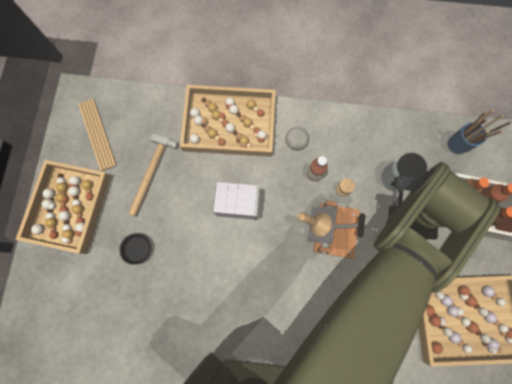

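```bash
python3 -m inch '[[0,0,0.9,0.9,0],[0,0,0,0.9,0],[0,0,0,0.9,0],[0,0,0,0.8,0],[0,0,0,0,0]]'
python3 -m inch '[[0,0,-0.9,0,0],[0,0.5,0,0,0],[0,0.5,0,0,0],[0,0.3,0,0,0],[0,0.3,0,0,0]]'
python3 -m inch '[[0,0.4,0,0,0],[0,0.4,0,0,0],[0,0.4,0,0,0],[0,0.4,0,0,0],[0,0.4,0,0,0]]'
python3 -c "
from h import *
plan(S2W(.032,0,.168))"
```

```text
t: 4.68
tool_pos: [0.5402, -0.2832, 0.1632]
ee_rot: [-2.266, -2.161, 0.004]
ft_force: [-0.1, -0.2, -0.7]
width: 0.0004
t: 5.1
tool_pos: [0.52, -0.2373, 0.1726]
ee_rot: [2.27, 2.163, 0.001]
ft_force: [-0.8, -5.0, 2.6]
width: 0.0006
t: 5.52
tool_pos: [0.5214, -0.1759, 0.1694]
ee_rot: [-2.275, -2.166, -0.001]
ft_force: [1.0, -3.4, 0.5]
width: 0.0003
t 5.52 pos stand mm [ -4.    0.3 169.4] F [ 1.  -3.4  0.5] w 0.0 tilt [0. 0.]
units now [1.2  0.02 0.05] after turn [1.2  0.01 0.05] turn 0.06
```

```bash
python3 -m inch '[[0,0.3,0,0,0],[0,0.3,0,0,0],[0,0.3,0,0,0],[0,0.15,0,0,0],[0,0.1,0,0,0]]'
python3 -m inch '[[0,0.1,0,0,0],[0,0.1,0,0,0],[0,0.1,0,0,0],[0,0,0,0,0]]'
python3 -c "
from h import *
plan(S2W(.032,0,.168))"
```

```text
t: 5.93
tool_pos: [0.5223, -0.1437, 0.1692]
ee_rot: [2.274, 2.166, -0.006]
ft_force: [-2.2, -11.9, -3.3]
width: 0.0002
t: 6.27
tool_pos: [0.5223, -0.1424, 0.1693]
ee_rot: [2.267, 2.157, -0.024]
ft_force: [-3.3, -30.4, -6.0]
width: 0.0007
t 6.27 pos stand mm [ 29.5   1.3 169.3] F [ -3.3 -30.4  -6. ] w 0.001 tilt [-0.02  -0.002]
units now [0.08 0.04 0.04] after turn [0.08 0.04 0.04] turn 0.05
```

```bash
python3 -m inch '[[0,-0.8,0,0,0],[0,-0.5,-0.6,0,0],[0,0,-1,0,0],[0,0,-1,0,0],[0,0,-1,0,0]]'
python3 -c "
from h import *
plan(np.array([.67,.115,.25]),-3)
c=rd('top');crop(c,205,170,375,270,4.5,'top2c.png');c=rd('side');crop(c,215,125,315,275,4,'side2c.png')"
```

```text
t: 6.68
tool_pos: [0.4125, -0.1669, 0.1693]
ee_rot: [-2.275, -2.163, -0.002]
ft_force: [-1.8, 0.1, 0.8]
width: 0.0005
t 6.68 pos stand mm [ -0.8 109.6 169.3] F [-1.8  0.1  0.8] w 0.001 tilt [ 0.003 -0.001]
units now [ 9.82  8.1  -2.67] after turn [ 8.08 -9.83 -2.69] turn 18.03
```

View pics/side2c.png

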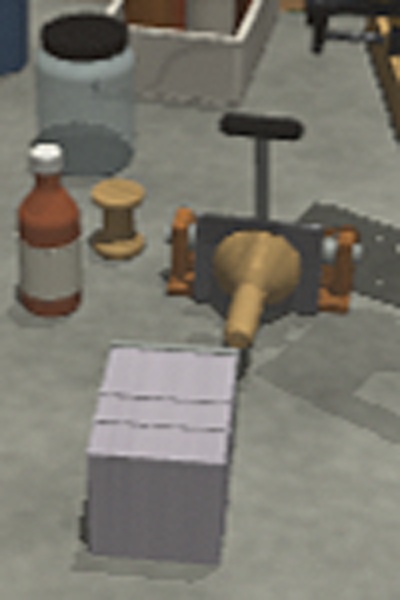

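View pics/top2c.png

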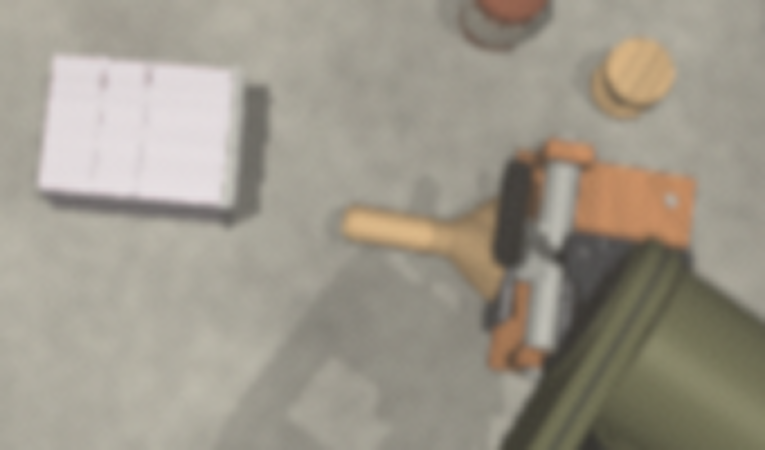

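```bash
python3 -m inch '[[0.6,0,0,-0.7,1],[0.6,0,0,-0.7,1],[0.6,0,0,-0.7,1],[0.6,0,0,-0.7,1],[0.6,0,0,-0.7,1]]'
python3 -m inch '[[0.6,0.9,0,0,1],[0.6,0.9,0,0,1],[0.6,0.9,0,0,1],[0.6,0.9,0,0,1],[0.6,0.9,0,0,1]]'
python3 -m inch '[[0.6,0.9,0,0,1],[0.6,0.9,0,0,1],[0.6,0.9,0,0,1],[0.6,0.9,0,0,1],[0.6,0.9,0,0,1]]'
python3 -m inch '[[0.6,0,0,0,1],[0.6,0,0,0,1],[0.6,0,0,0,1],[0.6,0,0,0,0],[0.6,0,0,0,0]]'
python3 -c "
from h import *
plan(np.array([.67,.115,.25]),-3.1)"
```

```text
t: 7.2
tool_pos: [0.4143, -0.1669, 0.2759]
ee_rot: [-2.693, -1.616, -0.002]
ft_force: [0.9, -0.5, 0.4]
width: 0.0285
t: 7.62
tool_pos: [0.497, -0.0597, 0.275]
ee_rot: [-2.978, -0.995, -0.002]
ft_force: [-0.0, 0.1, 0.4]
width: 0.0561
t: 8.03
tool_pos: [0.6166, 0.0016, 0.2744]
ee_rot: [-3.122, -0.328, 0.0]
ft_force: [0.3, -0.8, -0.2]
width: 0.0574
t: 8.45
tool_pos: [0.6154, 0.0001, 0.2744]
ee_rot: [-3.14, 0.074, 0.001]
ft_force: [0.5, 1.0, -0.3]
width: 0.057
t 8.45 pos stand mm [176.9 -84.  274.4] F [ 0.5  1.  -0.3] w 0.057 tilt [-0.001 -0.001]
units now [ 1.64 -3.91  0.82] after turn [ 1.61 -3.92  0.81] turn 0.08
```

```bash
python3 -m inch '[[0.6,0.4,-0.8,0,0.08],[0.6,0.4,-0.8,0,0],[0.6,0.4,-0.8,0,0],[0.6,0.2,-0.8,0,0],[0.6,0,-0.7,0,0]]'
python3 -m inch '[[0.6,0,0,0.9,0],[0.6,0,0,0.9,0],[0.6,0,0,0.9,0],[0.6,0,0,0.9,0],[0.6,0,0,0.9,0]]'
python3 -m inch '[[0.6,0,0,0.9,0],[0.6,0,0,0.9,0],[0.6,0,0,0.9,0],[0.6,0,0,0.8,0],[0.6,0,0,0,0]]'
python3 -c "
from h import *
c=rd('top');crop(c,185,140,365,260,4,'top3c.png')
plan(np.array([.5376+.046+.01,.115,.03]),-3.1)
print(W2S([.5695,.1165,0]))"
```

```text
t: 8.87
tool_pos: [0.6643, 0.1155, 0.2743]
ee_rot: [-3.139, 0.085, 0.0]
ft_force: [-0.4, 1.2, -0.0]
width: 0.0567
t: 9.28
tool_pos: [0.6634, 0.1144, 0.1386]
ee_rot: [-3.14, 0.085, -0.0]
ft_force: [0.1, 0.6, 0.1]
width: 0.0571
t: 9.7
tool_pos: [0.6589, 0.1137, 0.0281]
ee_rot: [3.14, -0.086, -0.017]
ft_force: [-1.0, -0.1, -1.3]
width: 0.0572
t 9.75 pos stand mm [ 292.9 -123.1   31.1] F [ 0.4  0.2 -0. ] w 0.057 tilt [-0.007  0.001]
units now [-2.23  0.09  0.05] after turn [-2.23  0.08  0.04] turn -0.01
[ 0.2906275 -0.0318786  0.       ]
```

View pics/top3c.png

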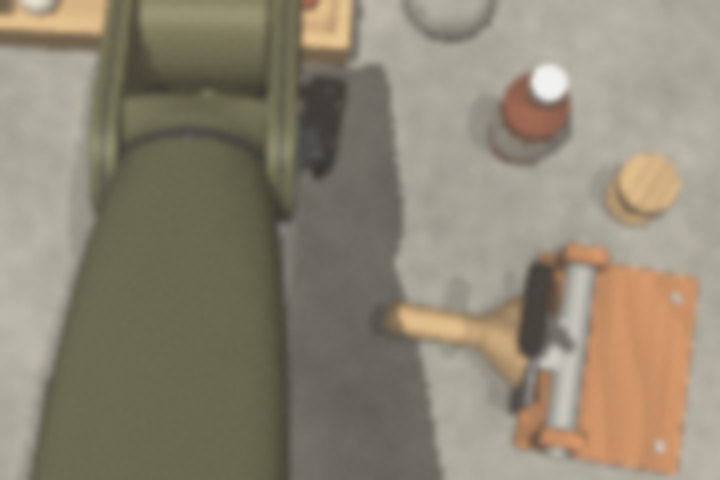

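```bash
python3 -m inch '[[0.6,-0.4,0,0,0],[0.6,-0.2,0,0,0],[0.6,-0.2,0,0,0],[0.6,-0.15,0,0,0],[0.6,-0.15,0,0,0]]'
python3 -m inch '[[0.6,-0.15,0,0,0],[0.6,-0.15,0,0,0],[0.6,-0.15,0,0,0],[0.6,-0.15,0,0,0],[0.6,-0.15,0,0,0]]'
python3 -c "
from h import *
c=rd('side');crop(c,190,150,330,275,4.5,'side4c.png');cv2.imwrite('pics/side4.png',c['img'])
st=ctrl.state();w=rd('wrist','wrist4.png')
plan(np.array([.5376+.046+.01,.115,.03]),-3.1)"
```

```text
t: 10.17
tool_pos: [0.6312, 0.1158, 0.0362]
ee_rot: [-3.14, 0.088, -0.005]
ft_force: [1.3, -0.7, 1.0]
width: 0.0567
t: 10.58
tool_pos: [0.6081, 0.1171, 0.0351]
ee_rot: [-3.14, 0.089, -0.002]
ft_force: [1.8, -0.1, 1.5]
width: 0.057
t 10.68 pos stand mm [293.2 -69.3  34.4] F [-0.8  0.6 -0.3] w 0.057 tilt [-0.001  0.   ]
units now [-0.44  0.09  0.15] after turn [-0.44  0.09  0.15] turn -0.03
```

View pics/side4c.png

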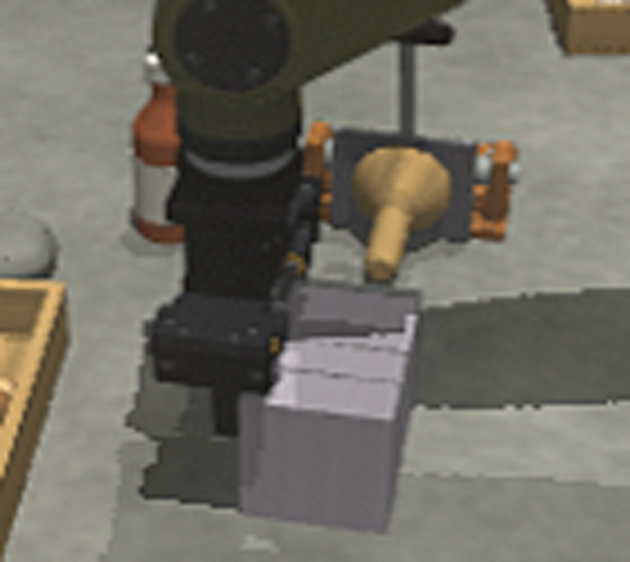

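View pics/wrist4.png

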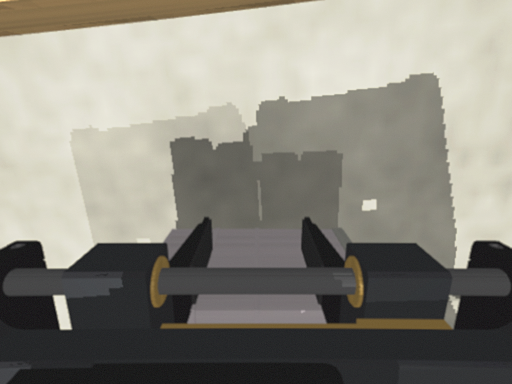

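```bash
python3 -m inch '[[0.6,-0.15,0,0,0],[0.6,-0.15,0,0,0],[0.6,-0.14,0,0,0],[0.6,0,0,0,0]]'
python3 -m inch '[[0.6,0.3,0,0,0],[0.6,0.8,0,0,0],[0.6,0,0,-1,0],[0.6,0,0,-1,0],[0.6,0,0,-1,0]]'
python3 -m inch '[[0.6,0,0,-1,0],[0.6,0,0,-1,0],[0.6,0,0,-1,0],[0.6,0,0,-1,0]]'
python3 -c "
from h import *
c=rd('side');crop(c,190,150,330,275,4.5,'side5c.png');cv2.imwrite('pics/side5.png',c['img'])
c=rd('top');crop(c,185,140,365,260,4,'top5c.png')
plan(np.array([.5376+.046+.01,.115,.03]),-3.1)"
```

```text
t: 11.02
tool_pos: [0.5935, 0.1178, 0.0342]
ee_rot: [3.14, -0.088, -0.003]
ft_force: [-0.2, 0.6, -0.2]
width: 0.057
t: 11.43
tool_pos: [0.6276, 0.1157, 0.1239]
ee_rot: [3.14, -0.089, -0.006]
ft_force: [0.8, 0.3, -0.6]
width: 0.0569
t: 11.77
tool_pos: [0.6279, 0.1158, 0.2459]
ee_rot: [3.14, -0.089, -0.001]
ft_force: [1.1, 0.3, -0.1]
width: 0.057
t 11.87 pos stand mm [293.6 -93.6 252.1] F [ 0.5 -0.8  0.9] w 0.057 tilt [ 0.011 -0.002]
units now [-1.33  0.12  7.39] after turn [-1.25  0.11  7.4 ] turn -0.03
```

View pics/side5c.png

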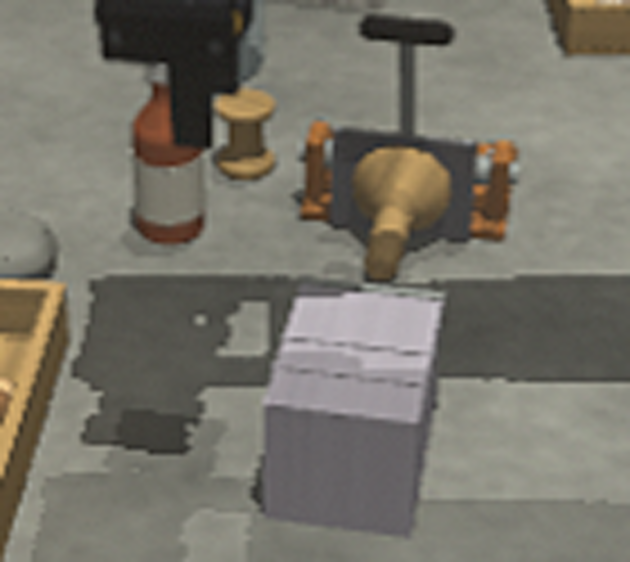

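View pics/top5c.png

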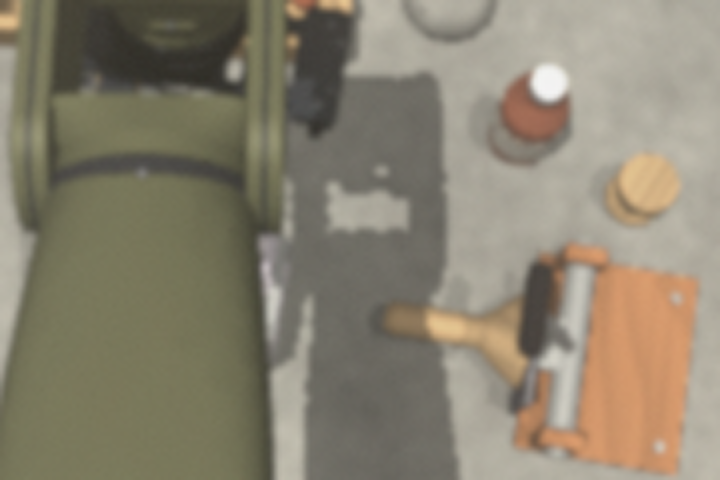

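Run:
```python
from h import *
s=rd("side");S=lambda u,v:(u/4.5+190-.4,v/4.5+150-.4)
c=np.array([W2S(onz(s,S(*q),.092)) for q in((298,292),(443,297),(420,422),(263,403))])*1e3
print(c.round(1),c.mean(0));ax=c[2]+c[3]-c[0]-c[1];print(np.degrees(np.arctan2(ax[1],ax[0])))
v=c[1]-c[0];print(np.degrees(np.arctan2(v[1],v[0]))-90);v=c[2]-c[3];print(np.degrees(np.arctan2(v[1],v[0]))-90)
t=tri(ray(s,S(382,275)),ray(rd("top"),(378/4+185-.4,318/4+140-.4)))[0];print(W2S(t))
```

```text
[[242.9 -44.   92. ]
 [230.5  48.6  92. ]
 [355.1  49.1  92. ]
 [355.6 -44.2  92. ]] [296.0319112    2.36838966  92.        ]
0.06581341983380064
7.588093388794022
0.27656518075123415
[0.15002583 0.00018693 0.04564981]
```

```bash
python3 -m inch '[[0.6,0,-0.6,0,-1],[0.6,0,-0.6,0,-1],[0.6,0,-0.6,0,-1],[0.6,0,-0.6,0,-1],[0.6,0,-0.6,0,-1]]'
python3 -m inch '[[0.6,0,0,0,-1],[0.6,0,0,0,-1],[0.6,0,0,0,-1],[0.6,0,0,0,-1],[0.6,0,0,0,-1]]'
python3 -m inch '[[0.6,0,0,0,-1],[0.6,0,0,0,-1],[0.6,0,0,0,-1],[0.6,0,0,0,-1],[0.6,0,0,0,-1]]'
python3 -m inch '[[0.6,0,0,0,-1],[0.6,0,0,0,-1],[0.6,0,0,0,-1],[0.6,0,0,0,0]]'
python3 -c "
from h import *
plan(S2W(.400,.002,.04))"
```

```text
t: 12.38
tool_pos: [0.6162, 0.205, 0.2413]
ee_rot: [3.084, 0.599, -0.008]
ft_force: [-0.3, 0.5, -0.5]
width: 0.0569
t: 12.8
tool_pos: [0.6162, 0.2044, 0.2413]
ee_rot: [-2.88, -1.253, 0.008]
ft_force: [0.7, 0.8, 0.0]
width: 0.0568
t: 13.22
tool_pos: [0.6162, 0.2042, 0.2413]
ee_rot: [-2.54, -1.845, 0.008]
ft_force: [0.3, -0.3, 0.1]
width: 0.0574
t: 13.55
tool_pos: [0.6163, 0.2043, 0.2415]
ee_rot: [-2.28, -2.158, 0.007]
ft_force: [0.6, -0.6, -0.5]
width: 0.0571
t 13.55 pos stand mm [380.8 -73.9 241.5] F [ 0.6 -0.6 -0.5] w 0.057 tilt [-0.001 -0.005]
units now [ 0.65 -2.5   6.73] after turn [ 0.64 -2.53  6.72] turn -0.01
```

```bash
python3 -m inch '[[0.6,0.4,-0.9,0,0],[0.6,0.24,-0.9,0,0],[0.6,0,-0.7,0,0],[0.6,0,0,0.8,0],[0.6,0,0,0.8,0]]'
python3 -m inch '[[0.6,0,0,0.8,0],[0.6,0,0,0.9,0],[0.6,0,0,0.9,0],[0.6,0,0,0.9,0],[0.6,0,0,0.9,0]]'
python3 -m inch '[[0.6,0,0,0.6,0],[0.6,0,0,0,0],[0.6,0,0,0,0]]'
python3 -c "
from h import *
plan(S2W(.176,.002,.04))"
```

```text
t: 13.97
tool_pos: [0.5431, 0.2286, 0.1967]
ee_rot: [2.284, 2.156, 0.003]
ft_force: [0.4, -0.0, -1.0]
width: 0.0574
t: 14.38
tool_pos: [0.5422, 0.2276, 0.0617]
ee_rot: [-2.285, -2.154, 0.004]
ft_force: [0.2, -0.1, -0.1]
width: 0.0571
t: 14.63
tool_pos: [0.5417, 0.2274, 0.0443]
ee_rot: [-2.283, -2.155, 0.007]
ft_force: [0.1, 0.5, -0.0]
width: 0.0571
t 14.63 pos stand mm [399.9   1.9  44.3] F [ 0.1  0.5 -0. ] w 0.057 tilt [-0.002 -0.005]
units now [-7.46  0.03  0.16] after turn [-7.46 -0.    0.14] turn -0.05
```

```bash
python3 -m inch '[[0.6,-0.4,0,0.1,0],[0.6,-0.25,0,0,0],[0.6,-0.25,0,0,0],[0.6,-0.25,0,0,0],[0.6,-0.25,0,0,0]]'
python3 -m inch '[[0.6,-0.25,0,0,0],[0.6,-0.25,0,0,0],[0.6,-0.25,0,0,0],[0.6,-0.25,0,0,0],[0.6,-0.25,0,0,0]]'
python3 -m inch '[[0.6,-0.25,0,0,0],[0.6,-0.2,0,0,0],[0.6,-0.2,0,0,0],[0.6,0,0,0,0]]'
python3 -c "
from h import *
c=rd('side');crop(c,190,110,330,235,4.5,'side6c.png')
c=rd('top');crop(c,185,140,365,260,4,'top6c.png')
plan(S2W(.176,.002,.04))"
```

```text
t: 15.05
tool_pos: [0.542, 0.1856, 0.045]
ee_rot: [2.284, 2.156, 0.004]
ft_force: [-0.1, 1.4, 1.1]
width: 0.057
t: 15.47
tool_pos: [0.5389, 0.1479, 0.0437]
ee_rot: [-2.283, -2.158, -0.0]
ft_force: [-0.6, 1.3, 1.3]
width: 0.0571
t: 15.8
tool_pos: [0.5375, 0.1278, 0.0433]
ee_rot: [2.284, 2.157, -0.002]
ft_force: [0.2, 0.0, 0.9]
width: 0.0567
t 15.9 pos stand mm [300.9   0.8  43.2] F [ 0.4 -0.3 -0.6] w 0.057 tilt [-0.001 -0.001]
units now [-4.16 -0.03  0.11] after turn [-4.16 -0.04  0.11] turn -0.03
```

View pics/side6c.png

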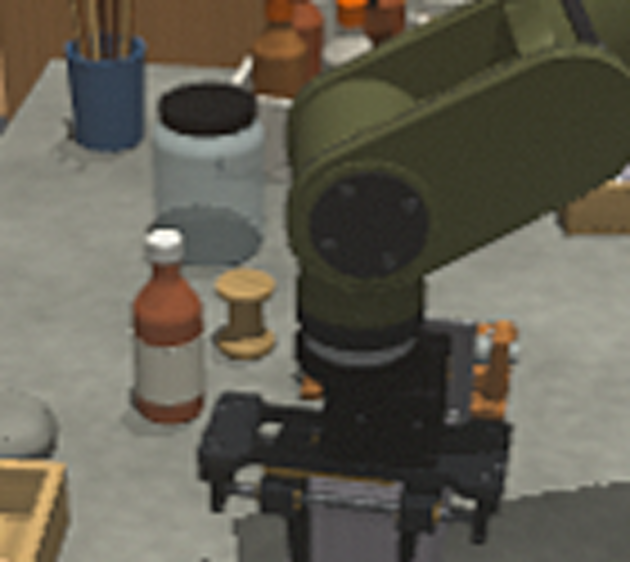

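View pics/top6c.png

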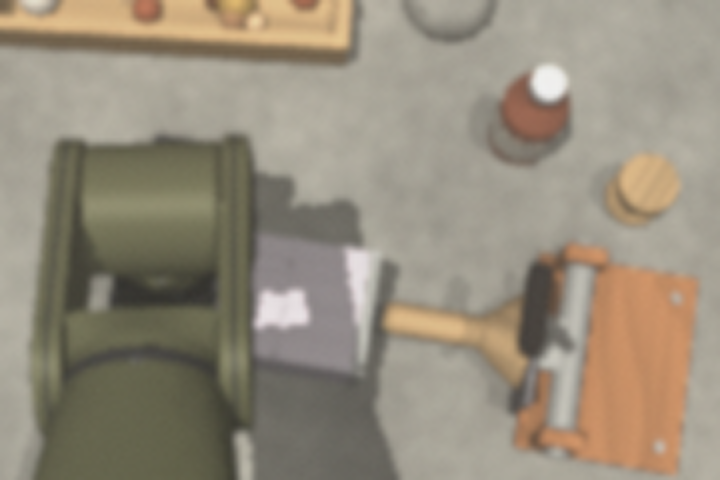

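Run:
```python
from h import *
t=rd("top");T=lambda u,v:(u/4+185-.4,v/4+140-.4)
for q in((382,248),(368,376)): print((W2S(onz(t,T(*q),.0925))*1e3).round(1))
```

```text
[156.7 -44.8  92.5]
[152.5  52.4  92.5]
```

```bash
python3 -m inch '[[0.6,-0.25,0,0,0],[0.6,-0.25,0,0,0],[0.6,-0.25,0,0,0],[0.6,-0.25,0,0,0],[0.6,-0.25,0,0,0]]'
python3 -m inch '[[0.6,-0.25,0,0,0],[0.6,-0.25,0,0,0],[0.6,-0.25,0,0,0],[0.6,-0.25,0,0,0],[0.6,-0.25,0,0,0]]'
python3 -m inch '[[0.6,-0.2,0,0,0],[0.6,-0.2,0,0,0],[0.6,-0.2,0,0,0],[0.6,-0.2,0,0,0],[0.6,-0.2,0,0,0]]'
python3 -c "
from h import *
plan(S2W(.176,.002,.04))"
```

```text
t: 16.37
tool_pos: [0.5355, 0.0908, 0.0435]
ee_rot: [-2.283, -2.157, 0.0]
ft_force: [0.1, 1.9, -0.5]
width: 0.057
t: 16.78
tool_pos: [0.5335, 0.0534, 0.0437]
ee_rot: [-2.283, -2.158, 0.0]
ft_force: [-1.2, 0.3, -0.9]
width: 0.0571
t: 17.2
tool_pos: [0.5319, 0.0238, 0.0437]
ee_rot: [2.283, 2.158, 0.0]
ft_force: [-0.2, 2.1, -0.8]
width: 0.0571
t 17.2 pos stand mm [196.    0.7  43.7] F [-0.2  2.1 -0.8] w 0.057 tilt [0. 0.]
units now [-0.67 -0.04  0.12] after turn [-0.67 -0.04  0.12] turn -0.03
```

```bash
python3 -m inch '[[0.6,-0.15,0,0,0],[0.6,-0.15,0,0,0],[0.6,-0.12,0,0,0],[0.6,-0.1,0,0,0]]'
python3 -m inch '[[0.6,-0.1,0,0,0],[0.6,-0.1,0,0,0],[0.6,0,0,0,0]]'
python3 -c "
from h import *
plan(S2W(.176,.002,.04))
rd('top','x.png');c=rd('top');crop(c,185,140,365,260,4,'top7c.png')"
```

```text
t: 17.53
tool_pos: [0.5311, 0.0084, 0.0437]
ee_rot: [2.283, 2.158, 0.0]
ft_force: [0.6, 1.6, -0.4]
width: 0.057
t: 17.78
tool_pos: [0.5319, 0.0056, 0.0443]
ee_rot: [-2.284, -2.153, -0.011]
ft_force: [4.3, 13.8, -1.0]
width: 0.0571
t 17.78 pos stand mm [177.9  -0.3  44.3] F [ 4.3 13.8 -1. ] w 0.057 tilt [0.007 0.003]
units now [-0.06 -0.08  0.14] after turn [-0.06 -0.08  0.14] turn -0.06
```

View pics/top7c.png

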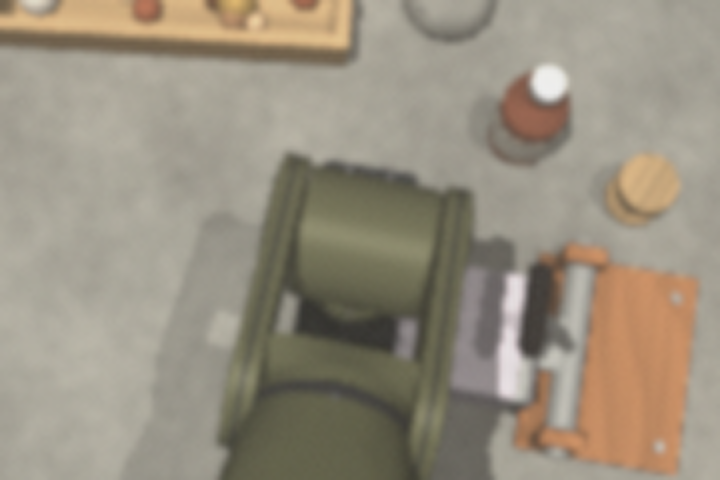

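```bash
python3 -m inch '[[0.6,-0.1,0,0,0],[0.6,-0.1,0,0,0],[0.6,0,0,0,0],[0.6,0,0,0,0]]'
python3 -c "
from h import *
plan(S2W(.176,.002,.04))"
```

```text
t: 18.22
tool_pos: [0.5321, 0.0055, 0.0452]
ee_rot: [-2.28, -2.146, -0.023]
ft_force: [4.4, 35.9, 4.5]
width: 0.0573
t 18.22 pos stand mm [177.8  -0.5  45.2] F [ 4.4 35.9  4.5] w 0.057 tilt [0.018 0.003]
units now [-0.06 -0.08  0.17] after turn [-0.06 -0.08  0.17] turn -0.07
```

```bash
python3 -m inch '[[0.6,0.4,0,0,0],[0.6,0.8,0,0,0],[0.4,0.8,0,-0.4,0],[0.2,0.4,0,-1,0],[0,0,0,-1,0]]'
python3 -m inch '[[0,0.3,0,-1,0],[0,0.3,0,-1,0],[0,0.3,0,-1,0],[0,0.3,0,-1,0],[0,0.3,0,-1,0]]'
python3 -c "
from h import *
plan(S2W(.090,.0,.24))
c=rd('side');crop(c,190,110,330,235,4.5,'side8c.png')
c=rd('top');crop(c,185,140,365,260,4,'top8c.png')"
```

```text
t: 18.63
tool_pos: [0.533, 0.0705, 0.1149]
ee_rot: [-2.278, -2.159, 0.005]
ft_force: [0.5, -0.6, 0.1]
width: 0.042
t: 19.05
tool_pos: [0.5368, 0.1137, 0.2673]
ee_rot: [2.283, 2.157, -0.0]
ft_force: [-0.0, -0.3, -0.5]
width: 0.0088
t 19.05 pos stand mm [286.1   0.6 267.3] F [-0.  -0.3 -0.5] w 0.009 tilt [-0.001  0.   ]
units now [-6.54  0.04  0.92] after turn [-6.54  0.02  0.91] turn -0.03
```

View pics/top8c.png

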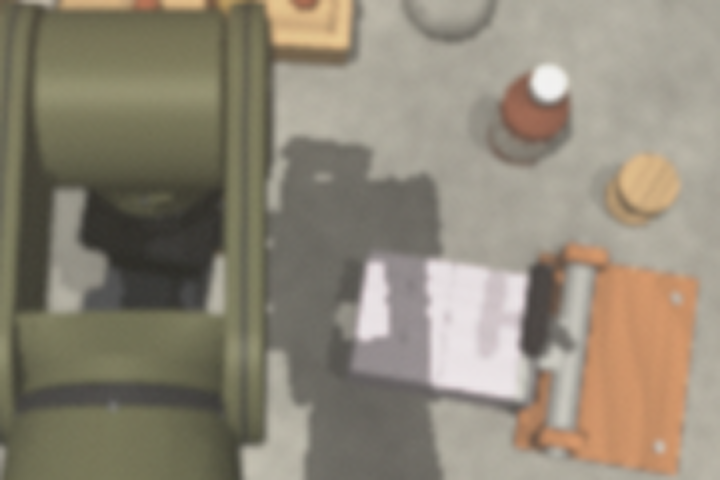

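View pics/side8c.png

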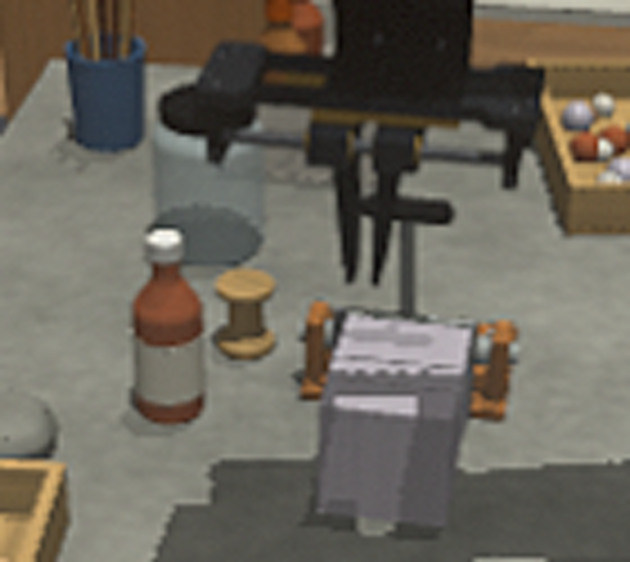

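Run:
```python
from h import *
t=rd("top");T=lambda u,v:(u/4+185-.4,v/4+140-.4)
for q in((366,252),(349,375),(519,402),(531,268)): print((W2S(onz(t,T(*q),.092))*1e3).round(1))
s=rd("side");S=lambda u,v:(u/4.5+190-.4,v/4.5+110-.4)
for q in((345,312),(477,322),(463,378),(328,372)): print((W2S(onz(s,S(*q),.092))*1e3).round(1))
```

```text
[168.2 -39.9  92. ]
[166.5  53.9  92. ]
[39.4 53.  92. ]
[ 43.5 -48.2  92. ]
[ 38.5 -46.1  92. ]
[34. 52. 92.]
[111.6  49.4  92. ]
[122.1 -44.8  92. ]
```

```bash
python3 -m inch '[[0,-0.9,0,0,0],[0,-0.9,0,0,0],[0,-0.9,0,0,0],[0,-0.9,0,0.3,0],[0,-0.9,0,0.6,0]]'
python3 -m inch '[[0,-0.9,0,0.7,0],[0,-0.8,0,0.8,0],[0,0,0,0.6,0],[0,0,0,0.3,0],[0,0,0,0,0]]'
python3 -c "
from h import *
plan(S2W(.080,.0,.168))"
```

```text
t: 19.67
tool_pos: [0.5295, -0.0229, 0.2387]
ee_rot: [2.282, 2.157, 0.001]
ft_force: [0.4, -0.1, 0.5]
width: 0.0003
t: 20.08
tool_pos: [0.5236, -0.072, 0.1621]
ee_rot: [-2.279, -2.152, 0.007]
ft_force: [-0.4, 0.1, -0.3]
width: 0.0004
t 20.08 pos stand mm [ 99.9   3.7 162.1] F [-0.4  0.1 -0.3] w 0.0 tilt [ 0.001 -0.008]
units now [-0.66  0.13 -0.2 ] after turn [-0.66  0.13 -0.2 ] turn -0.04
```

```bash
python3 -m inch '[[0,-0.4,0.1,-0.2,0],[0,-0.3,0,0,0],[0,-0.2,0,0,0],[0,-0.2,0,0,0],[0,-0.2,0,0,0]]'
python3 -m inch '[[0,-0.25,0,0,0],[0,-0.25,0,0,0],[0,-0.25,0,0,0],[0,-0.25,0,0,0],[0,-0.25,0,0,0]]'
python3 -m inch '[[0,-0.25,0,0,0],[0,-0.25,0,0,0],[0,-0.25,0,0,0],[0,-0.25,0,0,0],[0,-0.25,0,0,0]]'
python3 -c "
from h import *
plan(S2W(-.044,.0,.165))
c=rd('side');crop(c,190,110,330,235,4.5,'side9c.png')
c=rd('top');crop(c,185,140,365,260,4,'top9c.png')"
```

```text
t: 20.5
tool_pos: [0.5287, -0.1106, 0.175]
ee_rot: [2.283, 2.157, 0.007]
ft_force: [0.8, 6.1, 4.1]
width: 0.0004
t: 20.92
tool_pos: [0.5264, -0.1478, 0.1749]
ee_rot: [2.283, 2.158, 0.007]
ft_force: [0.5, 6.2, 4.4]
width: 0.0003
t: 21.33
tool_pos: [0.5237, -0.1847, 0.1732]
ee_rot: [-2.282, -2.157, -0.007]
ft_force: [2.0, 7.6, -3.0]
width: 0.0002
t 21.33 pos stand mm [-12.6  -2.4 173.2] F [ 2.   7.6 -3. ] w 0.0 tilt [0.004 0.002]
units now [-1.05 -0.08  0.27] after turn [-1.05 -0.08  0.27] turn -0.03
```

View pics/top9c.png

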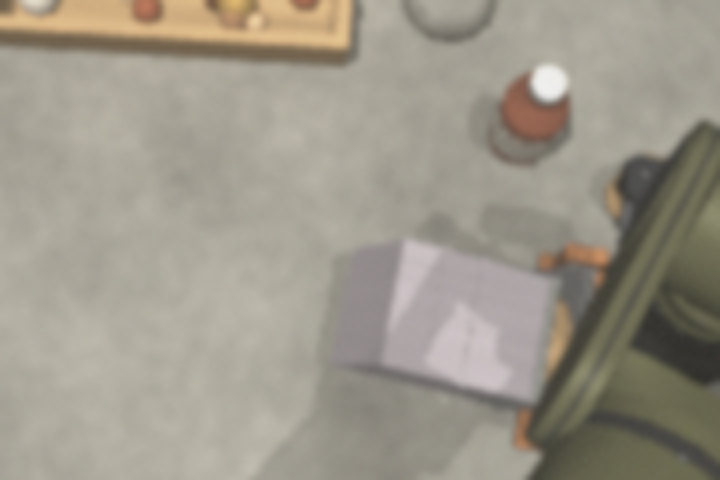

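View pics/side9c.png

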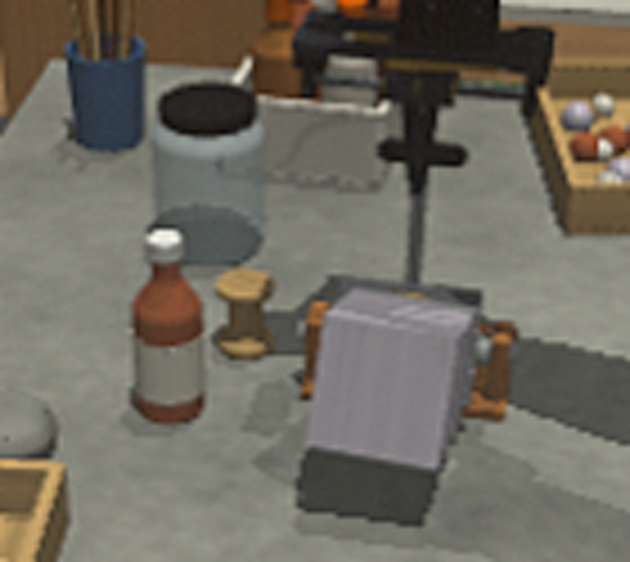

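```bash
python3 -m inch '[[0,-0.25,0,0.05,0],[0,-0.25,0,0.05,0],[0,-0.25,0,0.1,0],[0,-0.25,0,0.1,0],[0,-0.25,0,0.1,0]]'
python3 -m inch '[[0,-0.25,0,0.1,0],[0,-0.25,0,0.15,0],[0,-0.25,0,0.15,0],[0,0,0,0,0]]'
python3 -c "
from h import *
plan(S2W(-.077,.0,.145))
c=rd('side');crop(c,190,110,330,235,4.5,'side10c.png')
c=rd('top');crop(c,185,140,365,260,4,'top10c.png')"
```

```text
t: 21.85
tool_pos: [0.5211, -0.222, 0.1606]
ee_rot: [-2.281, -2.157, -0.004]
ft_force: [1.2, 7.8, -0.8]
width: 0.0004
t: 22.18
tool_pos: [0.5194, -0.2459, 0.1481]
ee_rot: [-2.283, -2.156, -0.0]
ft_force: [-1.2, 2.1, 0.6]
width: 0.0007
t 22.18 pos stand mm [-73.9  -1.4 148.1] F [-1.2  2.1  0.6] w 0.001 tilt [ 0.001 -0.001]
units now [-0.1  -0.05  0.1 ] after turn [-0.1  -0.05  0.1 ] turn -0.03
```

View pics/top10c.png

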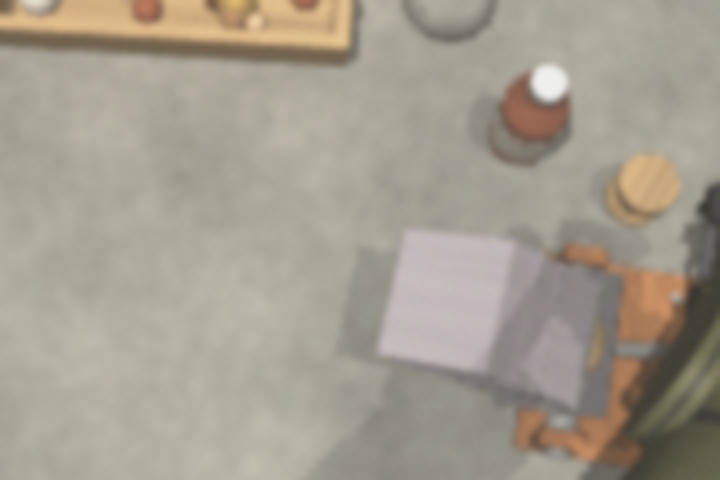

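View pics/side10c.png

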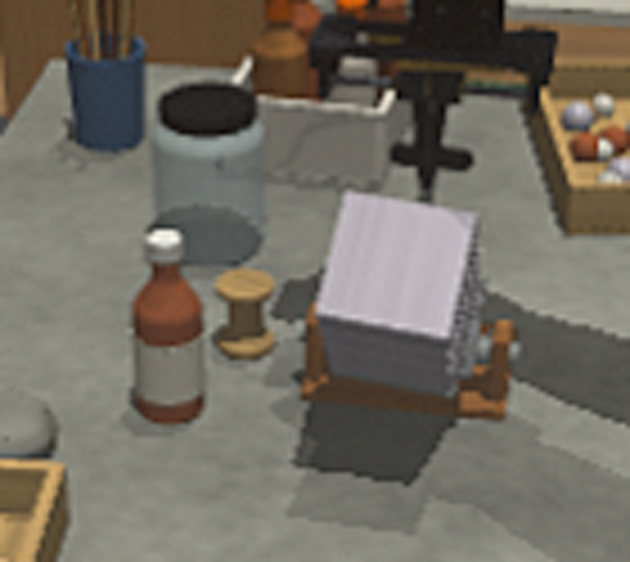

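```bash
python3 -m inch '[[0,0.3,0,-0.1,0],[0,0,0,-0.7,0],[0,0,0,-0.8,0],[0,-0.4,0,0,0],[0,-0.8,0,0,0]]'
python3 -m inch '[[0,-0.3,0,0.1,0],[0,0,0,0.2,0],[0,-0.1,0,0.2,0],[0,-0.1,0,0.2,0],[0,-0.1,0,0.2,0]]'
python3 -c "
from h import *
plan(S2W(-.138,.0,.106))"
```

```text
t: 22.7
tool_pos: [0.5197, -0.2726, 0.2]
ee_rot: [2.275, 2.158, 0.002]
ft_force: [0.9, 1.0, -1.2]
width: 0.0003
t: 23.12
tool_pos: [0.5167, -0.2903, 0.168]
ee_rot: [-2.281, -2.157, 0.001]
ft_force: [-0.3, -0.0, -0.8]
width: 0.0005
t 23.12 pos stand mm [-118.4   -1.   168. ] F [-0.3 -0.  -0.8] w 0.0 tilt [ 0.001 -0.002]
units now [-0.66 -0.03  2.07] after turn [-0.65 -0.03  2.07] turn -0.02
```

```bash
python3 -m inch '[[0,0,0,-0.8,0],[0,0.5,0,0,0],[0,0.2,0,0,0],[0,0,0,0,0]]'
python3 -m inch '[[0,0,0,0.2,0],[0,0,0,0.2,0],[0,0,0,0.2,0],[0,0,0,0.1,0]]'
python3 -c "
from h import *
plan(S2W(-.138,.0,.106))"
```

```text
t: 23.45
tool_pos: [0.5184, -0.2681, 0.1931]
ee_rot: [-2.281, -2.16, -0.001]
ft_force: [-0.1, 0.4, -0.7]
width: 0.0004
t: 23.78
tool_pos: [0.5174, -0.2696, 0.1704]
ee_rot: [-2.281, -2.156, 0.001]
ft_force: [0.3, 0.3, -0.6]
width: 0.0006
t 23.78 pos stand mm [-97.7  -0.7 170.4] F [ 0.3  0.3 -0.6] w 0.001 tilt [ 0.001 -0.003]
units now [-1.35 -0.01  2.15] after turn [-1.34 -0.02  2.15] turn -0.03
```

```bash
python3 -m inch '[[0,-0.1,0,0.15,0],[0,-0.14,0,0.16,0],[0,-0.14,0,0.16,0],[0,-0.14,0,0.16,0],[0,-0.1,0,0.15,0]]'
python3 -m inch '[[0,-0.1,0,0.18,0],[0,-0.1,0,0.18,0],[0,-0.12,0,0.18,0],[0,-0.1,0,0.18,0],[0,0,0,0,0]]'
python3 -c "
from h import *
plan(S2W(-.138,.0,.106))
c=rd('side');crop(c,190,110,330,235,4.5,'side11c.png')"
```

```text
t: 24.2
tool_pos: [0.5169, -0.2902, 0.1499]
ee_rot: [2.283, 2.157, -0.003]
ft_force: [-4.1, -1.6, 6.3]
width: 0.0005
t: 24.62
tool_pos: [0.5169, -0.3044, 0.1285]
ee_rot: [2.281, 2.153, -0.003]
ft_force: [-0.3, -2.7, 3.2]
width: 0.0005
t 24.62 pos stand mm [-132.5   -2.1  128.5] F [-0.3 -2.7  3.2] w 0.001 tilt [-0.005  0.002]
units now [-0.18 -0.07  0.75] after turn [-0.18 -0.07  0.75] turn -0.04
```

View pics/side11c.png

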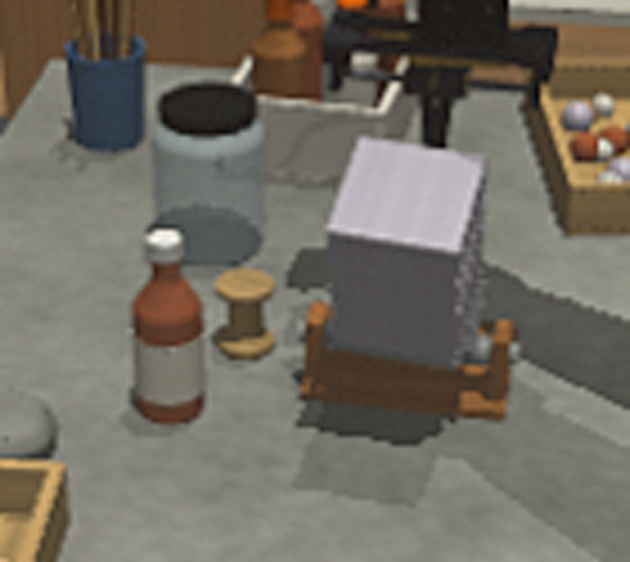

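```bash
python3 -m inch '[[0,-0.1,0,0.2,0],[0,-0.05,0,0.2,0],[0,-0.05,0,0.15,0],[0,0,0,0.15,0],[0,0,0,0.1,0]]'
python3 -m inch '[[0,0,0,0.1,0],[0,0,0,0.1,0],[0,0,0,0,0]]'
python3 -c "
from h import *
plan(S2W(-.138,.0,.106))"
```

```text
t: 25.08
tool_pos: [0.5176, -0.3097, 0.1059]
ee_rot: [2.279, 2.153, -0.001]
ft_force: [-5.5, 0.2, 22.9]
width: 0.0006
t: 25.33
tool_pos: [0.5178, -0.3098, 0.1055]
ee_rot: [2.279, 2.154, -0.002]
ft_force: [-12.6, 4.4, 31.3]
width: 0.0002
t 25.33 pos stand mm [-137.8   -3.2  105.5] F [-12.6   4.4  31.3] w 0.0 tilt [-0.005  0.003]
units now [-0.01 -0.11 -0.02] after turn [-0.01 -0.11 -0.02] turn -0.03
```

```bash
python3 -m inch '[[0,0,0,-0.5,0],[0,-0.3,0,-0.9,0],[0,-0.3,0,-1,0],[0,0,0,-1,0],[0,0,0,-1,0]]'
python3 -m inch '[[0,0,0,-1,0],[0,0,0,-1,0],[0,0,0,0,0],[0,0,0,0,0]]'
python3 -c "
from h import *
plan(S2W(-.138,.0,.106))
c=rd('side');crop(c,190,110,330,235,4.5,'side12c.png')
c=rd('top');crop(c,185,140,365,260,4,'top12c.png')"
```

```text
t: 25.75
tool_pos: [0.5148, -0.3254, 0.23]
ee_rot: [-2.283, -2.156, -0.0]
ft_force: [-0.5, 0.6, 1.0]
width: 0.0008
t: 26.08
tool_pos: [0.5161, -0.3259, 0.2919]
ee_rot: [2.28, 2.155, 0.002]
ft_force: [0.8, -0.7, -0.2]
width: 0.0005
t 26.08 pos stand mm [-154.    -2.4  291.9] F [ 0.8 -0.7 -0.2] w 0.001 tilt [-0.002  0.004]
units now [ 0.55 -0.11  6.2 ] after turn [ 0.53 -0.08  6.2 ] turn -0.03
```

View pics/side12c.png

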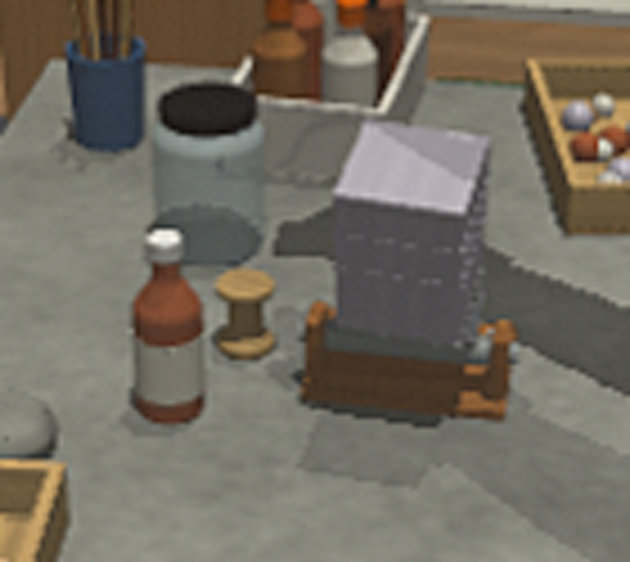

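View pics/top12c.png

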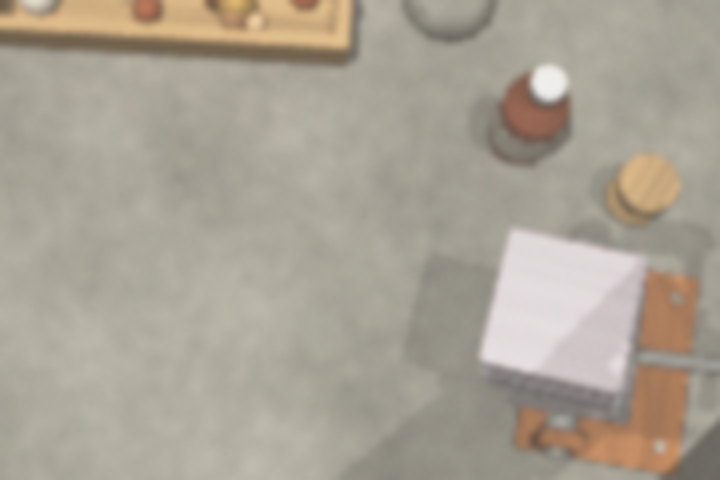

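Run:
```python
from h import *
t=rd("top");T=lambda u,v:(u/4+185-.4,v/4+140-.4)
s=rd("side");S=lambda u,v:(u/4.5+190-.4,v/4.5+110-.4)
for a,b in(((511,229),(335,193)),((648,256),(367,122)),((620,391),(492,137)),((480,360),(463,212))):
    p,e=tri(ray(t,T(*a)),ray(s,S(*b)));print((W2S(p)*1e3).round(1),np.round(np.array(e)*1e3,1))
```

```text
[ 76.1 -49.1 209.2] [0.4 0.4]
[-14.5 -41.7 223.1] [0.6 0.6]
[ -6.2  50.2 223.3] [0.6 0.6]
[ 84.7  41.2 207.8] [1.3 1.3]
```

```bash
python3 -m inch '[[0.2,0.9,0,0,0],[0.4,0.9,0,0,0],[0.6,0.9,0,0,0],[0.6,0.9,0,0,0],[0.6,0.9,0,0,0]]'
python3 -m inch '[[0.6,0.9,0,0,0],[0.6,0.9,0,0,0],[0.6,0.9,0,0,0],[0.6,0.9,0,0,0],[0.6,0.9,-0.1,0,0]]'
python3 -m inch '[[0.6,0.4,0,0.5,0],[0.6,0,0,0.9,0],[0.6,0,0,0.9,0],[0.6,0,0,0.9,0],[0.6,0,0,0.4,0]]'
python3 -c "
from h import *
plan(S2W(.056,.0,.185))
c=rd('side');crop(c,190,110,330,235,4.5,'side13c.png')
c=rd('top');crop(c,185,140,365,260,4,'top13c.png')"
```

```text
t: 26.7
tool_pos: [0.5221, -0.1889, 0.2875]
ee_rot: [-2.282, -2.155, 0.002]
ft_force: [0.7, -0.2, -0.3]
width: 0.0287
t: 27.12
tool_pos: [0.5269, -0.0539, 0.2876]
ee_rot: [-2.282, -2.156, 0.002]
ft_force: [0.3, -0.2, -0.3]
width: 0.056
t: 27.53
tool_pos: [0.525, -0.0426, 0.1757]
ee_rot: [-2.278, -2.153, 0.008]
ft_force: [-1.2, -0.3, -0.4]
width: 0.0575
t 27.53 pos stand mm [129.4   4.  175.7] F [-1.2 -0.3 -0.4] w 0.057 tilt [ 0.001 -0.009]
units now [-2.45  0.13 -0.31] after turn [-2.45  0.13 -0.31] turn -0.02
```

View pics/top13c.png

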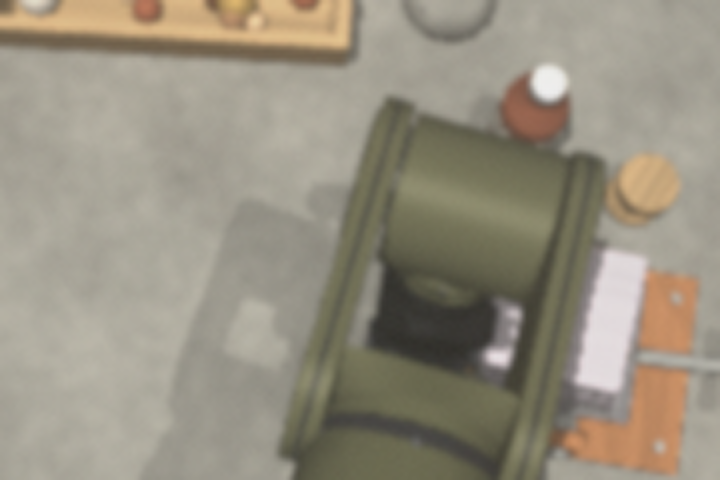

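View pics/side13c.png

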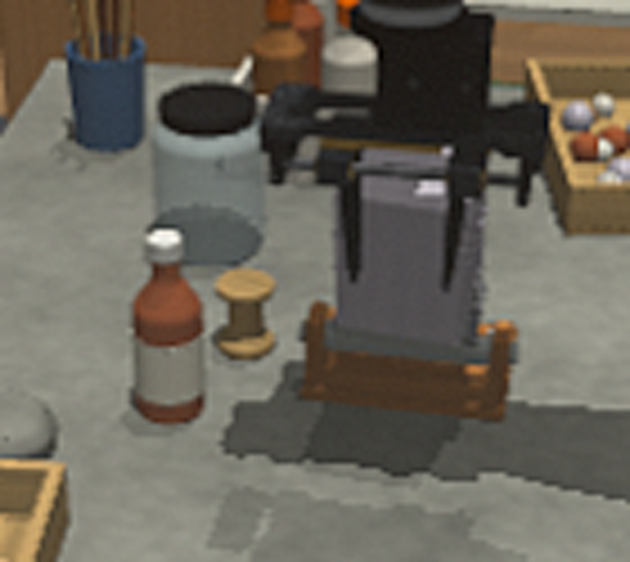

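```bash
python3 -m inch '[[0.6,-0.3,0.1,-0.2,0],[0.6,-0.3,0,0,0],[0.6,-0.2,0,0,0],[0.6,-0.2,0,0,0],[0.6,-0.2,0,0,0]]'
python3 -m inch '[[0.6,-0.2,0,0,0],[0.6,-0.2,0,0,0],[0.6,-0.2,0,0,0],[0.6,-0.15,0,0,0],[0.6,-0.1,0,0,0]]'
python3 -m inch '[[0.6,-0.1,0,0,0],[0.6,-0.1,0,0,0],[0.6,-0.1,0,0,0],[0.6,0,0,0,0]]'
python3 -c "
from h import *
plan(S2W(.056,.0,.185))
c=rd('side');crop(c,190,110,330,235,4.5,'side14c.png')"
```

```text
t: 28.05
tool_pos: [0.5297, -0.0806, 0.1891]
ee_rot: [2.283, 2.156, 0.002]
ft_force: [-0.4, 1.1, -0.6]
width: 0.0569
t: 28.47
tool_pos: [0.5274, -0.1055, 0.1875]
ee_rot: [-2.284, -2.157, 0.0]
ft_force: [0.2, 0.7, 0.9]
width: 0.0569
t: 28.8
tool_pos: [0.5271, -0.1143, 0.1877]
ee_rot: [2.283, 2.157, -0.0]
ft_force: [-0.8, 1.7, -0.2]
width: 0.0568
t 28.8 pos stand mm [ 57.9  -2.  187.7] F [-0.8  1.7 -0.2] w 0.057 tilt [-0.  0.]
units now [-0.06 -0.07  0.09] after turn [-0.06 -0.07  0.09] turn -0.03
```

View pics/side14c.png

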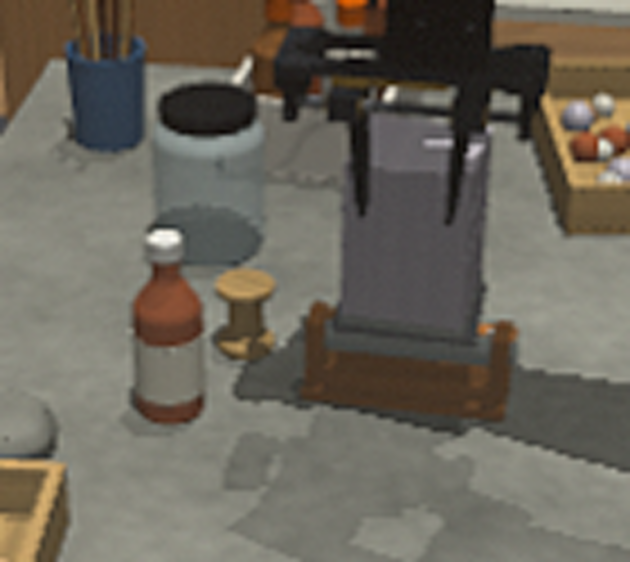

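```bash
python3 -m inch '[[0.6,-0.1,0,0,0],[0.6,-0.08,0,0,0],[0.6,0,0,0,0]]'
python3 -m inch '[[0.6,0.3,0,0,0],[0.6,0.8,0,0,0],[0.6,0.2,0,-0.9,0],[0.6,0,0,-1,0],[0.6,0,0,-1,0]]'
python3 -m inch '[[0.4,0.9,0,-0.4,0],[0.2,0.9,0,0,0],[0,0.9,0,0,0],[0,0.9,0,0,0],[0,0.9,0,0,0]]'
python3 -m inch '[[0,0.9,0,0,0],[0,0.9,0,0,0],[0,0,0,0,0]]'
python3 -c "
from h import *
plan(S2W(.056,.0,.185))
c=rd('side');crop(c,190,110,330,235,4.5,'side15c.png')
c=rd('top');crop(c,185,140,365,260,4,'top15c.png')"
```

```text
t: 29.1
tool_pos: [0.5269, -0.1196, 0.1878]
ee_rot: [2.283, 2.157, 0.0]
ft_force: [-0.3, 1.3, 1.0]
width: 0.0573
t: 29.52
tool_pos: [0.5284, -0.0793, 0.2747]
ee_rot: [-2.281, -2.158, 0.002]
ft_force: [1.0, -1.0, 0.8]
width: 0.0573
t: 29.93
tool_pos: [0.5365, 0.056, 0.2869]
ee_rot: [2.283, 2.157, 0.001]
ft_force: [-0.5, 0.6, 0.7]
width: 0.0294
t: 30.18
tool_pos: [0.5394, 0.1124, 0.2865]
ee_rot: [-2.278, -2.162, -0.002]
ft_force: [-0.3, -0.8, 0.0]
width: 0.009
t 30.18 pos stand mm [284.9  -2.1 286.5] F [-0.3 -0.8  0. ] w 0.009 tilt [0.001 0.   ]
units now [-7.63 -0.08  3.37] after turn [-7.63 -0.07  3.38] turn 0.03
```

View pics/top15c.png

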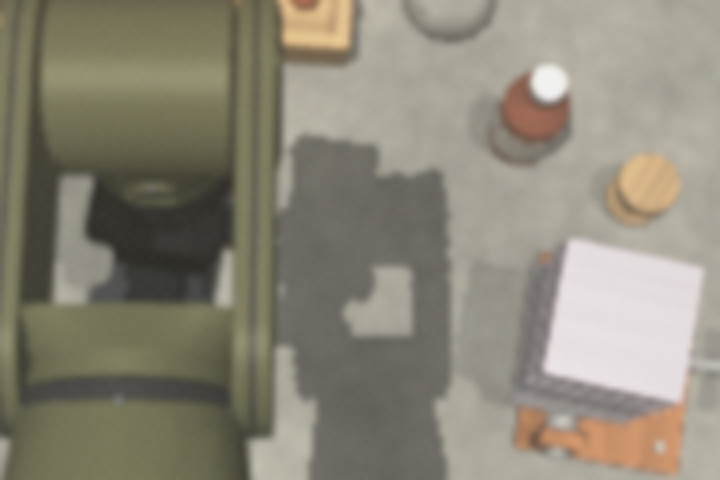

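View pics/side15c.png

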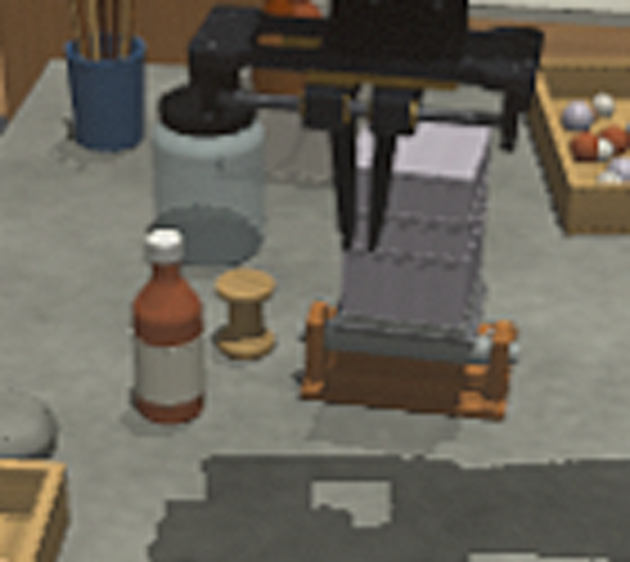

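Run:
```python
from h import *
t=rd("top");T=lambda u,v:(u/4+185-.4,v/4+140-.4)
s=rd("side");S=lambda u,v:(u/4.5+190-.4,v/4.5+110-.4)
for a,b in(((682,405),(492,126)),((544,374),(478,181))):
    p,e=tri(ray(t,T(*a)),ray(s,S(*b)));print((W2S(p)*1e3).round(1),np.round(np.array(e)*1e3,1))
for a in((570,238),(704,268),(682,405),(544,374)):print((W2S(onz(t,T(*a),.212))*1e3).round(1))
```

```text
[-49.9  49.2 211.8] [1.4 1.4]
[ 42.1  45.6 211.3] [0.4 0.4]
[ 36.4 -48.4 212. ]
[-54.8 -42.8 212. ]
[-49.8  50.6 212. ]
[ 42.2  45.3 212. ]
```

```bash
python3 -m inch '[[0,0,-0.9,-0.2,0],[0,0,-0.9,-0.2,0],[0,0,-0.9,0,0],[0,0,-0.9,0,0],[0,0.3,-0.9,0,0]]'
python3 -m inch '[[0,0.9,0,0,0],[0,0.9,0,0,0],[0,0.9,0,0,0],[0,0,0,0,0]]'
python3 -c "
from h import *
plan(S2W(.0,.0,.24))
c=rd('side','side16.png');crop(c,240,110,340,210,6,'side16c.png')
c=rd('top','top16.png');crop(c,305,190,385,260,8,'top16c.png')"
```

```text
t: 30.8
tool_pos: [0.4045, 0.1232, 0.2987]
ee_rot: [2.287, 2.153, -0.0]
ft_force: [-0.4, 0.6, -1.0]
width: 0.0006
t: 31.13
tool_pos: [0.4099, 0.2077, 0.2987]
ee_rot: [-2.281, -2.159, -0.002]
ft_force: [-0.5, -0.3, -0.2]
width: 0.0006
t 31.13 pos stand mm [373.1 132.4 298.7] F [-0.5 -0.3 -0.2] w 0.001 tilt [0.001 0.   ]
units now [-12.44   4.42   1.94] after turn [-12.44   4.42   1.96] turn -0.01
```

View pics/top16c.png

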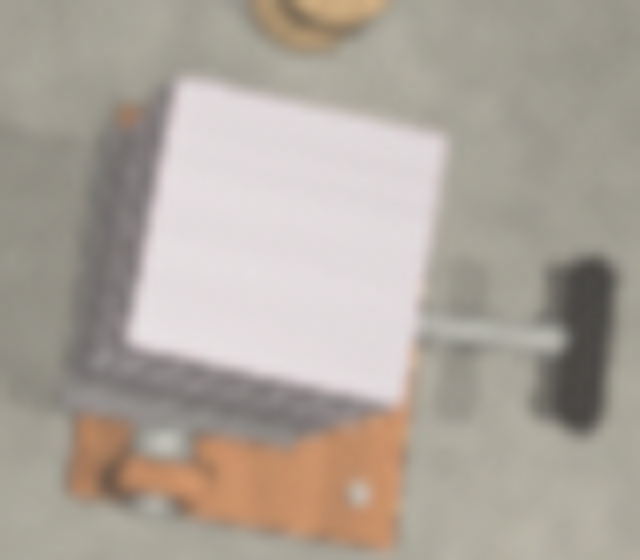

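View pics/side16c.png

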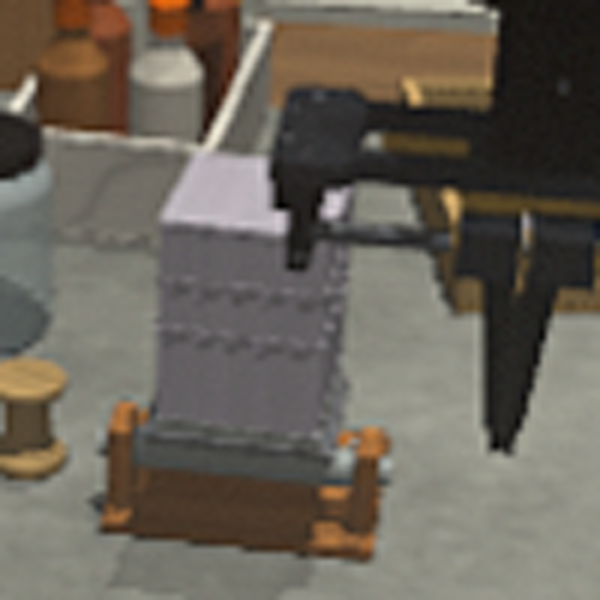

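Run:
```python
from h import *
t=rd("top");T=lambda u,v:(u/8+305-.45,v/8+190-.45)
s=rd("side");S=lambda u,v:(u/6+240-.4,v/6+110-.4)
for a,b in(((178,77),(162,223)),((446,133),(195,153))):
    p,e=tri(ray(t,T(*a)),ray(s,S(*b)));print((W2S(p)*1e3).round(1),np.round(np.array(e)*1e3,1))
print([(W2S(onz(t,T(*q),.212))*1e3).round(1) for q in((404,404),(128,346))])
print((W2S(onz(t,T(583,345),.097))*1e3).round(1))
```

```text
[ 36.9 -48.1 210.4] [0.3 0.3]
[-54.1 -43.8 211.1] [0.3 0.3]
[array([-49.5,  48.5, 212. ]), array([ 42.4,  44.5, 212. ])]
[-141.     1.4   97. ]
```

```bash
python3 -m inch '[[0,-0.9,0.4,0,0],[0,-0.9,0.4,0,0],[0,-0.9,0.4,0,0],[0,-0.9,0.4,0,0],[0,-0.9,0.4,0,0]]'
python3 -m inch '[[0,-0.9,0.4,0,0],[0,-0.9,0.4,0,0],[0,-0.9,0.4,0,0],[0,-0.9,0.4,0,0],[0,-0.9,0.4,0,0]]'
python3 -m inch '[[0,-0.9,0.4,0,0],[0,-0.9,0,0,0],[0,-0.9,0,0,0],[0,-0.8,0,0,0],[0,0,0,0,0]]'
python3 -c "
from h import *
plan(S2W(-.003,.001,.22))"
```

```text
t: 31.75
tool_pos: [0.4624, 0.0649, 0.2989]
ee_rot: [2.285, 2.155, 0.0]
ft_force: [0.3, 0.5, 0.8]
width: 0.0005
t: 32.17
tool_pos: [0.5143, -0.0736, 0.2988]
ee_rot: [2.286, 2.154, -0.0]
ft_force: [0.0, -0.1, -0.1]
width: 0.0005
t: 32.58
tool_pos: [0.5194, -0.1809, 0.2984]
ee_rot: [2.29, 2.15, -0.003]
ft_force: [0.4, -0.3, -1.1]
width: 0.0006
t 32.58 pos stand mm [ -9.1   2.1 298.4] F [ 0.4 -0.3 -1.1] w 0.001 tilt [-0.002 -0.001]
units now [0.21 0.04 2.61] after turn [0.2  0.04 2.61] turn -0.1
```

```bash
python3 -m inch '[[0,0.2,0,0.8,0],[0,0,0,0.8,0],[0,0,0,0.6,0],[0,0,0,0.3,0],[0,0,0,0.1,0]]'
python3 -m inch '[[0,0,0,0.1,0],[0,0,0,0.1,0],[0,0,0,0.1,0],[0,0,0,0,0]]'
python3 -c "
from h import *
plan(S2W(-.003,.001,.212))"
```

```text
t: 33.0
tool_pos: [0.5195, -0.17, 0.2185]
ee_rot: [-2.282, -2.154, 0.002]
ft_force: [0.5, 0.1, -0.1]
width: 0.0007
t: 33.33
tool_pos: [0.5214, -0.1703, 0.2124]
ee_rot: [2.282, 2.157, 0.001]
ft_force: [0.3, 0.3, 0.1]
width: 0.0004
t 33.33 pos stand mm [  1.7   0.7 212.4] F [0.3 0.3 0.1] w 0.0 tilt [-0.001  0.001]
units now [-0.16 -0.01  0.01] after turn [-0.16 -0.01  0.01] turn -0.03
```

```bash
python3 -m inch '[[0,0,0,0.05,0],[0,0,0,0.05,0],[0,0,0,0.05,0],[0,0,0,0.0,0]]'
python3 -c "
from h import *
plan(S2W(-.003,.001,.212))"
```

```text
t: 33.67
tool_pos: [0.5219, -0.1705, 0.2123]
ee_rot: [2.281, 2.156, 0.002]
ft_force: [-5.8, 1.9, 14.6]
width: 0.0003
t 33.67 pos stand mm [1.500e+00 2.000e-01 2.123e+02] F [-5.8  1.9 14.6] w 0.0 tilt [-0.001  0.003]
units now [-0.15 -0.03  0.01] after turn [-0.15 -0.03  0.01] turn -0.03
```

```bash
python3 -m inch '[[0,0,0,-0.6,0],[0,0,0,-0.9,0],[0,0,0,-0.9,0],[0,0.9,-0.4,-0.3,0],[0,0.9,-0.9,0,0]]'
python3 -m inch '[[0,0.9,-0.9,0,0],[0,0.9,-0.9,0,0],[0,0.9,-0.9,0,0],[0,0.9,-0.9,0,0],[0,0.9,-0.9,0,0]]'
python3 -m inch '[[0,0.9,0,0,0],[0,0.9,0,0,0],[0,0.9,0,0,0],[0,0.9,0,0,0],[0,0.9,0,0,0]]'
python3 -m inch '[[0,0,0,0,0],[0,0,0,0,0],[0,0,0,0,0],[0,0,0,0,0]]'
python3 -c "
from h import *
plan(S2W(.0,.0,.24))
c=rd('side','side17.png');crop(c,210,110,310,210,6,'side17c.png')
c=rd('top','top17.png')"
```

```text
t: 34.08
tool_pos: [0.4875, -0.1147, 0.2926]
ee_rot: [2.281, 2.151, 0.006]
ft_force: [0.4, 1.3, -0.2]
width: 0.0005
t: 34.5
tool_pos: [0.3567, 0.0294, 0.2887]
ee_rot: [2.284, 2.156, 0.002]
ft_force: [-0.1, 1.1, -0.2]
width: 0.0005
t: 34.92
tool_pos: [0.3654, 0.1648, 0.289]
ee_rot: [2.282, 2.158, 0.003]
ft_force: [0.7, -0.5, 0.1]
width: 0.0003
t: 35.25
tool_pos: [0.3656, 0.1624, 0.2883]
ee_rot: [2.284, 2.156, 0.0]
ft_force: [-0.7, 0.6, 0.3]
width: 0.0003
t 35.25 pos stand mm [325.5 174.2 288.3] F [-0.7  0.6  0.3] w 0.0 tilt [-0.  0.]
units now [-10.83   5.85   1.62] after turn [-10.85   5.81   1.61] turn -0.04
```

View pics/top17.png

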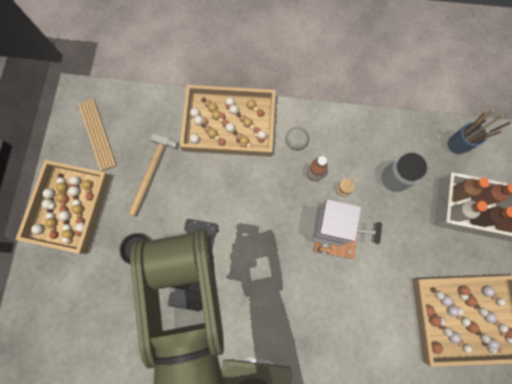

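View pics/side17c.png

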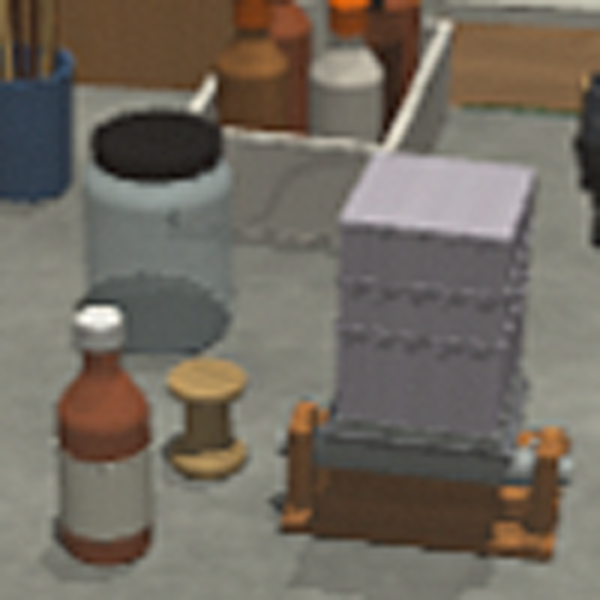

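The tin stands level on the stand, the bystanders are where they started (bottle 318,168; spool 346,187; jar 410,170; hammer 155,175; stone 297,138), and the robot touches nothing.

```bash
python3 -c "
from station import ctrl
print(ctrl.finish_job())"
```

```text
the job is handed in; nothing more can be done
None
```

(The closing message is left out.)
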